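# Gauge the overlay sheets on the instrument maker's bench

### The job

Taking the sheets that are there in the order pale, brown, dark, slide each overlay sheet flat along the pile until it sticks out over the pile's free edge towards the middle of the bench (by about a fifth of its length, 40 mm), pinch the overhanging end, and carry it to the green test bed, where all are to lie flat side by side, none on another, each centred and squarely across the bed with both ends overhanging. When all are laid out, take the thickness gauge and rest its tip lightly for half a second on the red dot and then the blue dot of each sheet, again pale, brown, dark. Finally stand the gauge back in its stand with its collar seated, and leave the sheets lying like that on the bed and do not disturb the small things standing around.

Things in the scene. Friction and masses are not known exactly. Their poses are not given: they have to be found in the camera images.
- pile: Fixed pile of wooden panel stock, a layered block 340 (x) x 260 (y) x 50 mm high with a flat, smooth grey top on which sheets slide easily; the loose overlay sheets lie on it. Origin at the centre of its underside. Its -y side (130 mm from the origin, facing the middle of the bench) is the free edge over which sheets are slid.
- bed: Fixed test bed, a green block with a flat cork top that grips, 360 (x) x 115 (y) x 50 mm high. Origin at the centre of its underside. Sheets are laid across it side by side along its x, each with its length along the bed's y, so that both ends overhang by about 42 mm.
- stand: Fixed grey gauge stand, block 70 x 70 x 60 mm high with a 28 mm wide vertical hole through its middle. Origin at the centre of its underside.
- gauge: Loose thickness gauge, 130 g, upright in the stand. Steel collar 44 mm across, 6 mm thick, resting on the stand's top; above it an orange handle 24 x 24 mm, 60 mm tall (faces square to its x and y), gripped from above; below it a stem 14 mm across, 30 mm long, and a sprung brass plunger 6 mm across. Origin: centre of the collar's underside, z up along the handle.
- gauge_tip (a point): Very tip of the gauge's plunger, 44 mm below the gauge's origin (80 mm below the middle of the handle) when not pressed; it gives way upward by up to 10 mm at 0.6 N per mm.
- sheet_pale: Loose flat overlay sheet of pale (maple-coloured) wood, 48 (x) x 200 (y) x 3 mm, 50 g (0.7 to 1.4 times that), one red and one blue dot on its top. Origin at the centre of its underside, length along its y. At the start it lies on the pile, length across the free edge, 30 to 55 mm inside it. May be absent.
- pale_end (a point): Middle of the pale sheet's -y end (the end nearest the pile's free edge at the start), at half thickness.
- pale_red (a point): Red test dot, 12 mm across with a white rim, on the pale sheet's top, 30 mm from its centre towards its +y end.
- pale_blue (a point): Blue test dot, 12 mm across with a white rim, on the pale sheet's top, 30 mm from its centre towards its -y end.
- sheet_brown: Loose flat overlay sheet of mid-brown wood, 48 (x) x 200 (y) x 3 mm, 50 g (0.7 to 1.4 times that), one red and one blue dot on its top. Origin at the centre of its underside, length along its y. At the start it lies on the pile, length across the free edge, 30 to 55 mm inside it. May be absent.
- brown_end (a point): Middle of the brown sheet's -y end (the end nearest the pile's free edge at the start), at half thickness.
- brown_red (a point): Red test dot, 12 mm across with a white rim, on the brown sheet's top, 30 mm from its centre towards its +y end.
- brown_blue (a point): Blue test dot, 12 mm across with a white rim, on the brown sheet's top, 30 mm from its centre towards its -y end.
- sheet_dark: Loose flat overlay sheet of nearly black wood, 48 (x) x 200 (y) x 3 mm, 50 g (0.7 to 1.4 times that), one red and one blue dot on its top. Origin at the centre of its underside, length along its y. At the start it lies on the pile, length across the free edge, 30 to 55 mm inside it. May be absent.
- dark_end (a point): Middle of the dark sheet's -y end (the end nearest the pile's free edge at the start), at half thickness.
- dark_red (a point): Red test dot, 12 mm across with a white rim, on the dark sheet's top, 30 mm from its centre towards its +y end.
- dark_blue (a point): Blue test dot, 12 mm across with a white rim, on the dark sheet's top, 30 mm from its centre towards its -y end.
- spool: Bystander, loose: white string spool, 71 mm tall, 70 mm across. To be left alone. Origin: centre of its underside.
- glue: Bystander, loose: yellow glue bottle, 130 mm tall, 52 mm across. To be left alone. Origin: centre of its underside.
- sanding_block: Bystander, loose: cork sanding block, 90 x 45 x 30 mm, lying between pile and bed. To be left alone. Origin: centre of its underside.
- tin: Bystander, loose: tin, 60 mm tall, 70 mm across. To be left alone. Origin: centre of its underside.
- wedge: Bystander, loose: small wooden wedge, 50 x 30 x 22 mm. To be left alone. Origin: centre of its underside.
There are look-alikes about, which are no part of the job. Leave any purple look-alike of the sheet_brown alone. Leave any turquoise look-alike of the gauge alone.

How it is judged:
By the outcome, as a careful person would: the job done as asked, in the order asked, and still so for the second after the job is handed in, with the robot touching nothing.
Of sheet_pale, sheet_brown, sheet_dark only 2 to 3 are there at a start; the rules pass over those that are not, and their reading is None.
At some moment in a run one of sheet_pale, sheet_brown, sheet_dark may be knocked a few centimetres aside while the robot is not near it.
It also fails if it takes over 210 s, if anything falls off the work surface, if the arm or the gripper's body presses on something with over 40 N, if the wrist force passes 120 N, or if a joint passes its speed limit or range.

### The arm

A 6-joint arm with a two-finger parallel gripper is mounted at the origin on the work surface. World frame = base frame: x ahead of the robot, y to its left, z up, the work surface at z = 0. Lengths are in m, angles in rad, forces in N, time in s.
With the tool pointing down it reaches from about 0.35 to 0.775 m from the base axis. Payload 7.3 kg.
Tool frame: the origin (TCP) lies between the finger pads; the fingertips stand ahead of it and the grasp point (between the pads) lies 6 mm ahead of it (robot.tip_extent is the x of the fingertips in the tool frame, in m); x points along the fingers, z is the direction in which the jaws open and shut, and the axes are right-handed (so a half turn about x gives the same grasp; the last joint's range is limited). The gripper opens to 92 mm and grips with 3 to 60 N. Pads are 19 mm wide; open, the fingers measure 130 mm over their backs; the gripper's body (75 mm by 190 mm) begins 47 mm behind the grasp point.
Start: joints at [1.058, 0.342, 1.524, -0, 1.275, -0.146], TCP at [0.188, 0.49, 0.252] pointing down, gripper open.
Joint ranges: [-2.53, 2.53], [-0.77, 2.02], [0.04, 2.7], [-1, 4.14], [0.28, 2.66], [-3.11, 3.11]. Speed limits (rad/s): [2.57, 2.57, 3.14, 3.14, 3.14, 3.14].

### API

Orientations are given as [roll, pitch, yaw] about the fixed x, y, z axes, in that order (R = Rz(yaw) Ry(pitch) Rx(roll)).
In Python, from cell import robot gives the robot as it stands. The module is installed in compiled form; this text tells all that it offers.
- The arm moves only by the shell command python3 -m creep 'ROWS' [FORCE]. ROWS is JSON, a list of rows, each an object with "translation": the shift along the tool's x, y, z in m, a list of three; "twist": the turn, a rotation vector about the tool's x, y, z in rad, a list of three; "hand": the opening in per cent of the stroke, from 0 (shut) to 100 (fully open). A call has 1 to 5 rows; each row is the pose to reach, as a shift and turn from the pose measured when the call began, along the tool's axes at that moment; what a row does not reach only later rows make up. A row lasts 1/10 s, in which the tool goes at most 50 mm and 8.59 degrees, less where a joint would pass 70% of its speed; a pose out of reach is approached as far as the arm can. A call with a gripper value outside its range is refused whole. The fingers move at their own pace and stop on an object; FORCE is the grip in N (left out, the last holds). Time passes only in rows, so rows that repeat a pose let the fingers close. It gives the time, the measured TCP pose, the force and the opening at its end, in the units of the state.
- robot.observe(): the state, without advancing time (a new reading comes with each control period).
- robot.read_camera(name): name is "scene" or "top" or "wrist"; returns the picture (420x560x3 uint8, blue, green, red); there is no depth.
- robot.calibration(name): a dict with "intrinsics" (3x3 intrinsics, pixels), "cam_to_world" (4x4, takes a point from camera to world coordinates); the wrist camera has in their place "mount" (4x4, takes a point from camera to tool coordinates, whose origin is the TCP and whose axes are the tool frame's). Camera axes: x right, y up, looking along -z (the intrinsics and any distortion apply to the point x, -y, -z); pixel columns grow to the right and rows downward; lengths in m; the calibration is good to about 2 mm. The wrist camera is an equidistant fisheye: a pixel r from the principal point sees the ray r / f radians off the axis. A picture is of the moment at which its call begins: read the wrist's pose just before it. calibration takes no time and is no camera call.
- robot.hand_in(): hands the job in, once; it reports no verdict.
The state is a dict: "time": time; "qpos": joint angles; "qvel": joint speeds; "joint_efforts": joint torques, N m; "tool_pos": TCP position; "tool_rot": TCP orientation; "contact_force": force on the tool from outside, world axes, zero at the start; "torque": the same for the moment, N m; "opening": finger opening in m.
Only numpy, scipy, OpenCV 4.12 (cv2) and the standard library are available. Lean on these libraries where they do the work, as an engineer would, in place of code of your own. Each camera call takes 0.05 s, during which the arm holds its last target. There are 200 camera calls.

## Working session

There is one attempt and no reset: what is moved stays moved. The work goes in short steps, Python scripts to look and compute and a shell command to move; the robot and the scene stay as the last step left them, time stands still between calls to the robot, and variables do not carry over. Pictures are saved under pics/ and viewed, about 12 in all and at most 16, crops included, and the job is handed in when it is done.

```bash
mkdir -p pics; cat > h.py <<'E'
from cell import robot
import numpy as np, cv2
from scipy.spatial.transform import Rotation as Ro
def snap(n,f):
    im=robot.read_camera(n).copy(); cv2.imwrite('pics/'+f,im); return im
def p2w(n,u,v,z,):
    c=robot.calibration(n);K=np.array(c['intrinsics']);T=np.array(c['cam_to_world'])
    d=T[:3,:3]@np.array([(u-K[0,2])/K[0,0],-(v-K[1,2])/K[1,1],-1]);o=T[:3,3]
    return o+d*(z-o[2])/d[2]
def pose():
    s=robot.observe();r=s['tool_rot'];return np.array(s['tool_pos']),Ro.from_euler('xyz',r).as_matrix(),s
def wpix(u,v,z,st=None):
    p,R,_=st or pose();c=robot.calibration('wrist');K=np.array(c['intrinsics']);M=np.array(c['mount'])
    x=(u-K[0,2])/K[0,0];y=(v-K[1,2])/K[1,1];r=np.hypot(x,y)
    d=np.array([np.sin(r)*x/r,-np.sin(r)*y/r,-np.cos(r)]) if r>0 else np.array([0,0,-1.])
    o=p+R@M[:3,3];d=R@M[:3,:3]@d
    return o+d*(z-o[2])/d[2]
def go(pt,Rt=None):
    """tool-frame shift and twist to TCP target"""
    p,R,_=pose();print('trans',np.round(R.T@(np.array(pt)-p),4), 'twist',np.round(Ro.from_matrix(R.T@Rt).as_rotvec(),4) if Rt is not None else '')
E
python3 - <<'E'
from h import *
s=robot.observe();print(s);print(robot.tip_extent)
for n in('scene','top','wrist'):print(n,robot.calibration(n))
a=snap('top','top0.png');b=snap('scene','scene0.png')
cv2.imwrite('pics/top0b.png',cv2.resize(a,(800,600),interpolation=cv2.INTER_CUBIC))
E
```

```text
{'time': 0.0, 'qpos': array([ 1.05799273e+00,  3.42769599e-01,  1.52502583e+00,  3.33741980e-05,
        1.27538113e+00, -1.45997111e-01]), 'qvel': array([-0.00021187,  0.00271966,  0.00070575, -0.00110193,  0.00046989,
       -0.00075267]), 'joint_efforts': array([-2.69729033e-03, -4.31249321e+01, -2.44215631e+01,  7.14535592e-02,
        5.60801430e-02, -9.43563828e-05]), 'tool_pos': array([0.18807172, 0.48976565, 0.25101752]), 'tool_rot': array([ 2.97545   ,  1.56921209, -2.10375521]), 'contact_force': array([ 0.09163281, -0.28230079,  0.40959301]), 'torque': array([-0.01938844,  0.0523809 ,  0.02386166]), 'opening': 0.09185462390932786}
0.025
scene {'intrinsics': array([[533.97263096,   0.        , 271.55834872],
       [  0.        , 533.97263096, 213.65008918],
       [  0.        ,   0.        ,   1.        ]]), 'cam_to_world': array([[ 0.11296799, -0.83108444,  0.54455201,  1.19830572],
       [ 0.99353024,  0.10091444, -0.05209548, -0.0133985 ],
       [-0.01165742,  0.54691401,  0.83710762,  1.15778503],
       [ 0.        ,  0.        ,  0.        ,  1.        ]])}
top {'i
[... 255 characters left out ...]
99984675, -0.01738378,  0.00206953,  0.05857533],
       [-0.00153904,  0.20503923,  0.97875255,  1.40231267],
       [ 0.        ,  0.        ,  0.        ,  1.        ]])}
wrist {'intrinsics': array([[325.1922621 ,   0.        , 286.39203945],
       [  0.        , 325.1922621 , 210.85770803],
       [  0.        ,   0.        ,   1.        ]]), 'mount': array([[-1.29850006e-03,  2.54291114e-01, -9.67126850e-01,
        -1.33692002e-01],
       [ 1.91426594e-05,  9.67127671e-01,  2.54291304e-01,
         6.72306264e-02],
       [ 9.99999157e-01,  3.11683894e-04, -1.26068315e-03,
        -6.16559484e-04],
       [ 0.00000000e+00,  0.00000000e+00,  0.00000000e+00,
         1.00000000e+00]])}
```

View pics/top0b.png

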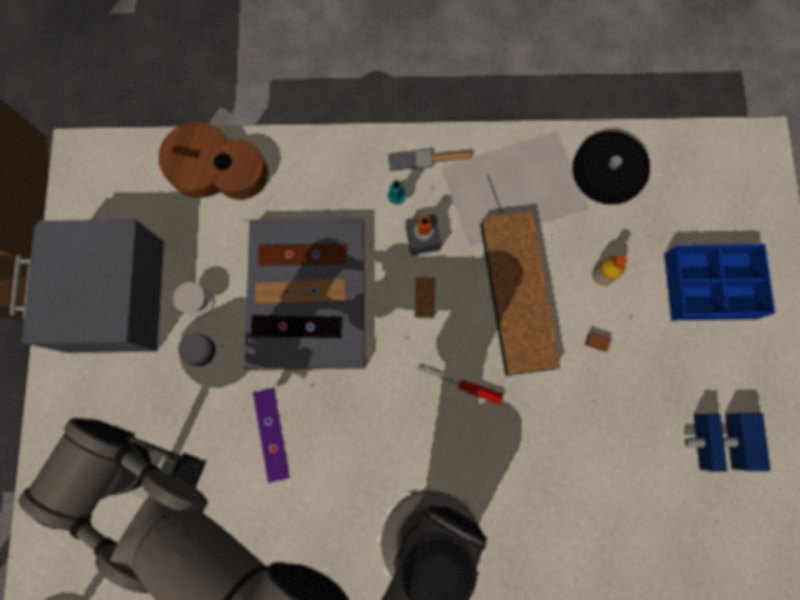

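View pics/scene0.png

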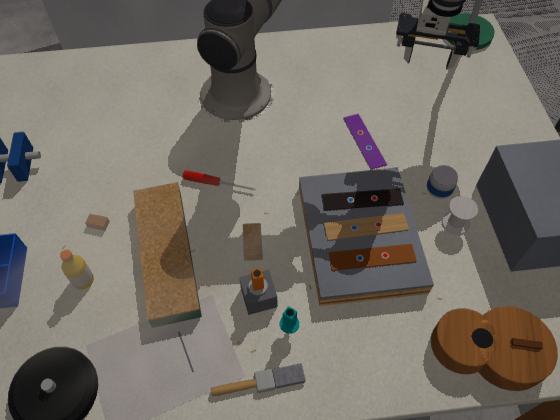

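Top and scene views show all three sheets on the pile: brown (far), pale (middle) and dark (near). The free edge faces the bed on the right, at about (365,290) in the top view. The purple sheet and turquoise gauge are decoys.

```bash
python3 - <<'E'
from h import *
k=.7
def P(n,l,z,s):
    for t,u,v in l: print(n,t,np.round(p2w(n,u*s,v*s,z),3))
P('top',[('pTL',248,219),('pTR',363,219),('pBR',366,367),('pBL',244,367)],.05,.7)
P('top',[('bTL',482,222),('bTR',537,206),('bBR',562,367),('bBL',507,375)],.05,.7)
P('top',[('red brown',289,254),('blue brown',316,254),('red pale',287,291),('blue pale',314,291),('red dark',283,326),('blue dark',310,326)],.053,.7)
P('top',[('gauge',424,219)],.126,.7);P('top',[('stand',424,233)],.06,.7)
P('scene',[('b1',135,192),('b2',182,184),('b3',199,313),('b4',147,322)],.05,1)
P('scene',[('p1',300,178),('p2',403,169),('p3',428,287),('p4',320,299)],.05,1)
P('scene',[('rbr',385,256),('bbr',360,258),('rp',378,225),('bp',354,228),('rd',375,198),('bd',351,200)],.053,1)
P('scene',[('gtop',257,269)],.126,1)
p,R,s=pose();print(np.round(R,3))
t=cv2.imread('pics/top0.png')[135:285,165:405];cv2.imwrite('pics/c.png',cv2.resize(t,None,fx=3.3,fy=3.3,interpolation=cv2.INTER_CUBIC))
w=snap('wrist','w0.png')
E
```

```text
top pTL [0.713 0.403 0.05 ]
top pTR [0.708 0.14  0.05 ]
top pBR [0.37  0.135 0.05 ]
top pBL [0.375 0.4   0.05 ]
top bTL [ 0.696 -0.132  0.05 ]
top bTR [ 0.732 -0.259  0.05 ]
top bBR [ 0.363 -0.291  0.05 ]
top bBL [ 0.347 -0.17   0.05 ]
top red brown [0.627 0.307 0.053]
top blue brown [0.626 0.246 0.053]
top red pale [0.542 0.31  0.053]
top blue pale [0.541 0.25  0.053]
top red dark [0.463 0.317 0.053]
top blue dark [0.462 0.257 0.053]
top gauge [0.679 0.004 0.126]
top stand [0.669 0.002 0.06 ]
scene b1 [ 0.37  -0.283  0.05 ]
scene b2 [ 0.359 -0.163  0.05 ]
scene b3 [ 0.719 -0.134  0.05 ]
scene b4 [ 0.727 -0.248  0.05 ]
scene p1 [0.377 0.141 0.05 ]
scene p2 [0.381 0.412 0.05 ]
scene p3 [0.718 0.385 0.05 ]
scene p4 [0.718 0.138 0.05 ]
scene rbr [0.629 0.306 0.053]
scene bbr [0.628 0.247 0.053]
scene rp [0.544 0.309 0.053]
scene bp [0.545 0.249 0.053]
scene rd [0.464 0.319 0.053]
scene bd [0.463 0.258 0.053]
scene gtop [0.665 0.003 0.126]
[[-0.001 -0.933  0.359]
 [-0.001  0.359  0.933]
 [-1.     0.    -0.001]]
```

View pics/w0.png

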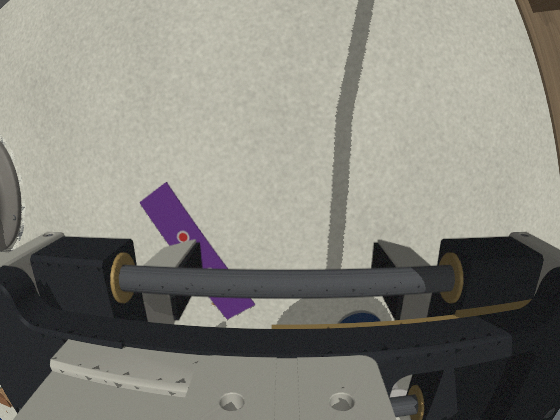

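Scene and top agree to about 5 mm: pile edge y≈0.138, pale centre (0.543, 0.280), bed centre about (0.54, -0.21) with yaw about 0.09. The wrist view shows only the purple decoy. I'll go above the pale sheet with the jaws along world x.

```bash
cat >> h.py <<'E'
def Rd(yaw):  # tool down, jaws (tool z) along world angle yaw
    z=np.array([np.cos(yaw),np.sin(yaw),0]);x=np.array([0,0,-1.]);return np.c_[x,np.cross(z,x),z]
E
python3 -c "
from h import *
go([.543,.28,.2],Rd(0))"
```

```text
trans [ 0.0512 -0.4065 -0.0686] twist [ 1.204e+00 -1.100e-03  5.000e-04]
```

```bash
python3 -m creep '[{"translation":[0.0,-0.05,-0.01],"twist":[0.15,0,0],"hand":0},{"translation":[0.0,-0.1,-0.02],"twist":[0.3,0,0],"hand":0},{"translation":[0.01,-0.15,-0.03],"twist":[0.45,0,0],"hand":0},{"translation":[0.01,-0.2,-0.035],"twist":[0.6,0,0],"hand":0},{"translation":[0.02,-0.245,-0.04],"twist":[0.7,0,0],"hand":0}]' 10; python3 -c "
from h import *
go([.543,.28,.2],Rd(0))"
```

```text
time: 0.65
tool_pos: [0.404, 0.3638, 0.2319]
tool_rot: [-0.368, 1.57, 0.131]
contact_force: [-0.4, 0.5, 0.0]
opening: 0.0564
trans [ 0.032  -0.1401  0.082 ] twist [4.985e-01 9.000e-04 1.000e-04]
```

```bash
python3 -m creep '[{"translation":[0.01,-0.05,0.03],"twist":[0.14,0,0],"hand":0},{"translation":[0.02,-0.09,0.05],"twist":[0.28,0,0],"hand":0},{"translation":[0.032,-0.14,0.082],"twist":[0.42,0,0],"hand":0},{"translation":[0.032,-0.14,0.082],"twist":[0.498,0,0],"hand":0},{"translation":[0.032,-0.14,0.082],"twist":[0.498,0,0],"hand":0}]' 10; python3 -c "
from h import *
go([.543,.28,.2],Rd(0))
snap('wrist','w1.png')"
```

```text
time: 1.15
tool_pos: [0.5447, 0.2779, 0.1984]
tool_rot: [-2.294, 1.57, -2.299]
contact_force: [0.9, -0.2, -0.3]
opening: 0.0164
trans [-0.0016  0.0021 -0.0017] twist [-0.0044 -0.0008  0.0009]
```

View pics/w1.png

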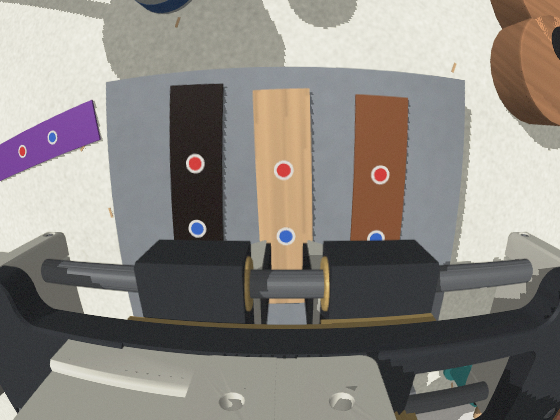

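```bash
python3 -c "
from h import *
for n,u,v in [('dr',195,163),('db',197,228),('pr',283.5,170),('pb',286,236.5),('br',380,175),('bb',376,239),('pendL',267,302),('pendR',306,302),('pfarL',253,90),('pfarR',309,89)]:print(n,np.round(wpix(u,v,.053),4))
for n,u,v in [('pileL',107,83),('pileR',464,81)]:print(n,np.round(wpix(u,v,.05),4))
"
```

```text
dr [0.4631 0.317  0.053 ]
db [0.4612 0.2568 0.053 ]
pr [0.5415 0.3097 0.053 ]
pb [0.5436 0.2491 0.053 ]
br [0.6274 0.3062 0.053 ]
bb [0.6278 0.2459 0.053 ]
pendL [0.5248 0.1801 0.053 ]
pendR [0.5633 0.1801 0.053 ]
pfarL [0.5157 0.3792 0.053 ]
pfarR [0.5632 0.3799 0.053 ]
pileL [0.3735 0.3981 0.05  ]
pileR [0.7126 0.3997 0.05  ]
```

```bash
python3 -m creep '[{"translation":[0.05,0.002,-0.002],"twist":[0,0,0],"hand":0},{"translation":[0.09,0.002,-0.002],"twist":[0,0,0],"hand":0},{"translation":[0.112,0.002,-0.002],"twist":[0,0,0],"hand":0},{"translation":[0.112,0.002,-0.002],"twist":[0,0,0],"hand":0}]' 10
python3 -m creep '[{"translation":[0.003,0,0],"twist":[0,0,0],"hand":0},{"translation":[0.006,0,0],"twist":[0,0,0],"hand":0},{"translation":[0.006,0,0],"twist":[0,0,0],"hand":0}]'
python3 -m creep '[{"translation":[0.001,0,0],"twist":[0,0,0],"hand":0},{"translation":[0.002,0,0],"twist":[0,0,0],"hand":0},{"translation":[0.002,0,0],"twist":[0,0,0],"hand":0}]'
```

```text
time: 1.6
tool_pos: [0.5379, 0.2815, 0.084]
tool_rot: [-2.823, 1.562, -2.82]
contact_force: [-0.4, 0.5, -0.0]
opening: 0.0006
time: 1.9
tool_pos: [0.5381, 0.282, 0.0791]
tool_rot: [-2.84, 1.564, -2.837]
contact_force: [-0.5, 0.4, 1.1]
opening: 0.0005
time: 2.2
tool_pos: [0.5386, 0.2823, 0.0783]
tool_rot: [-2.909, 1.566, -2.905]
contact_force: [-1.1, 0.1, 5.6]
opening: 0.0009
```

```bash
python3 -m creep '[{"translation":[0.001,-0.01,0.0],"twist":[0,0,0],"hand":0},{"translation":[0.001,-0.02,0.0],"twist":[0,0,0],"hand":0},{"translation":[0.001,-0.03,0.0],"twist":[0,0,0],"hand":0},{"translation":[0.001,-0.04,0],"twist":[0,0,0],"hand":0},{"translation":[0.001,-0.04,0],"twist":[0,0,0],"hand":0}]'
python3 -c "
from h import *
go([.5386,.2013,.078],Rd(0))
im=robot.read_camera('wrist')
cv2.imwrite('pics/w2.png',im)"
```

```text
time: 2.7
tool_pos: [0.5396, 0.2404, 0.0783]
tool_rot: [-2.691, 1.568, -2.688]
contact_force: [0.1, -2.8, 7.0]
opening: 0.0002
trans [ 0.0003 -0.0391 -0.001 ] twist [ 0.0024 -0.0026  0.0013]
```

View pics/w2.png

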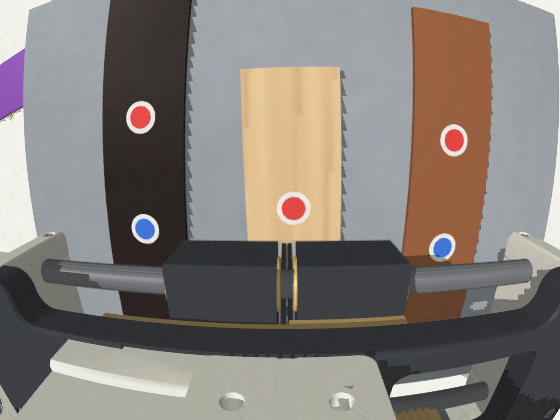

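```bash
python3 -c "
from h import *
print(wpix(293,208,.053),wpix(241,69,.053),wpix(340,67,.053))"
python3 -m creep '[{"translation":[0.0005,-0.01,0.0],"twist":[0,0,0],"hand":0},{"translation":[0.0005,-0.02,0.0],"twist":[0,0,0],"hand":0},{"translation":[0.0005,-0.03,0.0],"twist":[0,0,0],"hand":0},{"translation":[0.0005,-0.039,0],"twist":[0,0,0],"hand":0},{"translation":[0.0005,-0.039,0],"twist":[0,0,0],"hand":0}]'
python3 -c "
from h import *
print(pose()[0])
im=robot.read_camera('wrist')
hs=cv2.cvtColor(im,cv2.COLOR_BGR2HSV)
m=((hs[...,0]<6)|(hs[...,0]>174))&(hs[...,1]>170)&(hs[...,2]>150)
n,l,s,c=cv2.connectedComponentsWithStats(m.astype(np.uint8))
for i in range(1,n):
  if s[i,4]>60: print(c[i],s[i,4],wpix(*c[i],.053))"
```

```text
[0.54333131 0.26757085 0.053     ] [0.51783979 0.33701141 0.053     ] [0.56582816 0.33833024 0.053     ]
time: 3.25
tool_pos: [0.54, 0.1994, 0.0783]
tool_rot: [-2.303, 1.568, -2.302]
contact_force: [0.9, -2.1, 5.5]
opening: 0.0004
[0.53999304 0.19941236 0.07827863]
[454.07612457  63.42214533] 289 [0.62880321 0.30563415 0.053     ]
[292.53763441 203.95698925] 372 [0.54356529 0.22864907 0.053     ]
```

```bash
python3 -m creep '[{"translation":[-0.04,0,0.0],"twist":[0,0,0],"hand":0},{"translation":[-0.04,-0.04,0.004],"twist":[-0.02,0,0],"hand":95},{"translation":[-0.04,-0.082,0.004],"twist":[-0.02,0,0],"hand":95},{"translation":[-0.04,-0.082,0.004],"twist":[-0.02,0,0],"hand":95},{"translation":[-0.04,-0.082,0.004],"twist":[-0.02,0,0],"hand":95}]'
python3 -c "
from h import *
go([.5435,.117,.0575],Rd(.02))"
```

```text
time: 3.8
tool_pos: [0.5438, 0.116, 0.118]
tool_rot: [-2.508, 1.566, -2.489]
contact_force: [-0.2, 0.3, 0.4]
opening: 0.0278
trans [ 0.0605  0.0011 -0.    ] twist [-0.0013 -0.0036  0.0027]
```

```bash
python3 -m creep '[{"translation":[0,0,0.0],"twist":[0,0,0],"hand":95},{"translation":[0,0,0.0],"twist":[0,0,0],"hand":95},{"translation":[0,0,0.0],"twist":[0,0,0],"hand":95},{"translation":[0,0,0.0],"twist":[0,0,0],"hand":95},{"translation":[0,0,0.0],"twist":[0,0,0],"hand":95}]'
python3 -m creep '[{"translation":[0,0.001,0.0],"twist":[0,0,0],"hand":95},{"translation":[0,0.001,0.0],"twist":[0,0,0],"hand":95},{"translation":[0.02,0.001,0.0],"twist":[0,0,0],"hand":95},{"translation":[0.045,0.001,0.0],"twist":[0,0,0],"hand":95},{"translation":[0.045,0.001,0.0],"twist":[0,0,0],"hand":95}]'
python3 -c "
from h import *
go([.5435,.117,.0575],Rd(.02))"
```

```text
time: 4.3
tool_pos: [0.5437, 0.1165, 0.118]
tool_rot: [-2.505, 1.566, -2.486]
contact_force: [-0.3, -0.8, 0.1]
opening: 0.068
time: 4.8
tool_pos: [0.5415, 0.1172, 0.0703]
tool_rot: [-2.831, 1.561, -2.811]
contact_force: [0.2, 0.6, -0.3]
opening: 0.0867
trans [ 0.0128 -0.0002  0.0021] twist [-0.0005 -0.0096  0.0031]
```

```bash
python3 -m creep '[{"translation":[0.013,0.0,0.002],"twist":[0,-0.0096,0.003],"hand":95},{"translation":[0.013,0.0,0.002],"twist":[0,-0.0096,0.003],"hand":95},{"translation":[0.013,0.0,0.002],"twist":[0,-0.0096,0.003],"hand":95}]'
python3 -m creep '[{"translation":[0,0,0],"twist":[0,0,0],"hand":40},{"translation":[0,0,0],"twist":[0,0,0],"hand":40},{"translation":[0,0,0],"twist":[0,0,0],"hand":40},{"translation":[0,0,0],"twist":[0,0,0],"hand":40},{"translation":[0,0,0],"twist":[0,0,0],"hand":40}]' 40
python3 -m creep '[{"translation":[0,0,0],"twist":[0,0,0],"hand":40},{"translation":[0,0,0],"twist":[0,0,0],"hand":40},{"translation":[0,0,0],"twist":[0,0,0],"hand":40}]' 40
```

```text
time: 5.1
tool_pos: [0.5437, 0.1172, 0.0582]
tool_rot: [-0.305, 1.57, -0.286]
contact_force: [-0.4, 0.2, 0.0]
opening: 0.0869
time: 5.6
tool_pos: [0.5437, 0.1172, 0.0583]
tool_rot: [-0.226, 1.57, -0.207]
contact_force: [0.0, -0.6, 0.1]
opening: 0.0516
time: 5.9
tool_pos: [0.5436, 0.1172, 0.0583]
tool_rot: [-0.272, 1.57, -0.252]
contact_force: [-0.7, -0.9, 0.4]
opening: 0.0462
```

```bash
python3 -m creep '[{"translation":[0,0,0],"twist":[0,0,0],"hand":40},{"translation":[-0.01,0,0],"twist":[0,0,0],"hand":40},{"translation":[-0.03,0,0],"twist":[0,0,0],"hand":40},{"translation":[-0.03,0,0],"twist":[0,0,0],"hand":40}]' 50
python3 -c "
from h import *
snap('wrist','w3.png')"
```

```text
time: 6.3
tool_pos: [0.5453, 0.1174, 0.0909]
tool_rot: [0.036, 1.565, 0.056]
contact_force: [-0.6, 0.5, -0.1]
opening: 0.0458
```

View pics/w3.png

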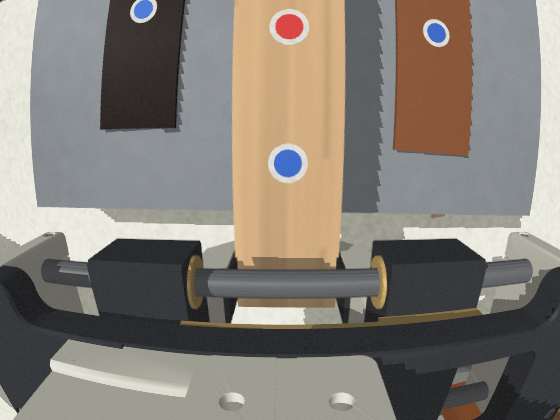

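```bash
python3 -c "
from h import *
from scipy.optimize import brentq
for (l,r,v) in [(235,345,27),(233.5,344,163),(233,343,215)]:
  z=brentq(lambda z:np.linalg.norm(wpix(l,v,z)-wpix(r,v,z))-.048,.0,.15);print(v,z,wpix((l+r)/2,v,z))
print(wpix(289.5,26,.086),wpix(288,163,.086))
go([.545,.117,.22],Rd(0.09))
go([.55,-.29,.22],Rd(0.09))"
```

```text
27 0.08222409482344326 [0.54453477 0.22958784 0.08222409]
163 0.08381146139612514 [0.54516162 0.169184   0.08381146]
215 0.0878938724863407 [0.54525122 0.14711591 0.08789387]
[0.54427787 0.22883705 0.086     ] [0.54481187 0.16941431 0.086     ]
trans [-0.1303 -0.0003  0.0009] twist [-0.0705  0.0037  0.0001]
trans [-0.1303 -0.4073 -0.0021] twist [-0.0705  0.0037  0.0001]
```

Sheet is lifted and level. The wrist view shows it between the pads, with blue at (288,163). Next I raise it and carry it to the bed.

```bash
python3 -m creep '[{"translation":[-0.05,0,0],"twist":[0,0,0],"hand":40},{"translation":[-0.1,0,0],"twist":[0,0,0],"hand":40},{"translation":[-0.13,-0.02,0],"twist":[-0.02,0,0],"hand":40},{"translation":[-0.13,-0.05,0],"twist":[-0.04,0,0],"hand":40},{"translation":[-0.13,-0.09,0],"twist":[-0.06,0,0],"hand":40}]' 50
python3 -c "
from h import *
print('glue',p2w('scene',67,255,.13),p2w('top',614*.7,267*.7,.12))
go([.65,-.29,.2],Rd(0.09))"
```

```text
time: 6.85
tool_pos: [0.546, 0.0274, 0.2205]
tool_rot: [-0.036, 1.565, 0.046]
contact_force: [0.3, 0.1, -1.3]
opening: 0.0462
glue [ 0.58342646 -0.40845643  0.13      ] [ 0.56657078 -0.3983035   0.12      ]
trans [ 0.0211 -0.3249  0.0772] twist [-0.0072  0.0058  0.0002]
```

```bash
python3 -m creep '[{"translation":[0,-0.04,0.01],"twist":[0,0,0],"hand":40},{"translation":[0,-0.08,0.02],"twist":[0,0,0],"hand":40},{"translation":[0,-0.12,0.03],"twist":[0,0,0],"hand":40},{"translation":[0,-0.16,0.04],"twist":[0,0,0],"hand":40},{"translation":[0.0,-0.2,0.05],"twist":[0,0,0],"hand":40}]' 50
python3 -m creep '[{"translation":[0,-0.04,0.01],"twist":[0,0,0],"hand":40},{"translation":[0,-0.08,0.02],"twist":[0,0,0],"hand":40},{"translation":[0,-0.12,0.027],"twist":[0,0,0],"hand":40},{"translation":[0,-0.125,0.027],"twist":[0,0,0],"hand":40},{"translation":[0.0,-0.125,0.027],"twist":[0,0,0],"hand":40}]' 50
python3 -c "
from h import *
go([.65,-.29,.2],Rd(0.09))
snap('wrist','w4.png')"
```

```text
time: 7.35
tool_pos: [0.6124, -0.1694, 0.22]
tool_rot: [0.07, 1.566, 0.153]
contact_force: [1.2, 0.6, -0.7]
opening: 0.046
time: 7.85
tool_pos: [0.6491, -0.2929, 0.2183]
tool_rot: [0.558, 1.567, 0.639]
contact_force: [0.0, 0.0, -0.2]
opening: 0.0459
trans [0.0183 0.0028 0.0011] twist [-0.0095  0.003  -0.0018]
```

View pics/w4.png

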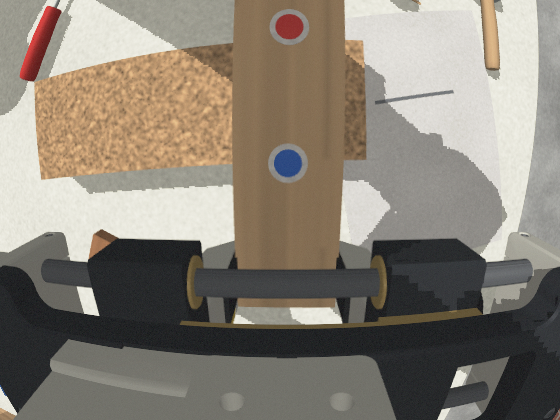

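```bash
python3 -c "
from h import *
q=[wpix(u,v,.05)[:2] for u,v in [(36,82),(41,179),(364,41),(366,160)]]
a,b,c,d=q;print(np.round(q,4))
C=sum(q)/4;yaw=np.arctan2(*((c+d-a-b)[::-1]));print('size',np.linalg.norm((c+d-a-b)/2),np.linalg.norm((a+c-b-d)/2),'C',C,'yaw',yaw)
print('yaw edges',np.arctan2(*(d-b)[::-1]),np.arctan2(*(c-a)[::-1]),np.arctan2(*(c-d)),np.arctan2(*(a-b)))
p,R,_=pose();z=p[2]-.007
r=wpix(289.5,26,z+.0015);bl=wpix(288,163,z+.0015);print('sheet dots',r,bl,(r+bl)/2, 'yaw',np.arctan2(-(r-bl)[0],(r-bl)[1]),'TCP',p)
"
```

```text
[[ 0.3545 -0.1747]
 [ 0.3645 -0.2878]
 [ 0.7108 -0.1325]
 [ 0.7229 -0.247 ]]
size 0.3597763190446645 0.11439745961501373 C [ 0.53814433 -0.21049862] yaw 0.11563023586898029
yaw edges 0.11335802282671206 0.11791451567386364 -0.10519807825959056 -0.08827329250227355
sheet dots [ 0.64188506 -0.17951783  0.2133544 ] [ 0.6461887  -0.23963748  0.2133544 ] [ 0.64403688 -0.20957765  0.2133544 ] yaw 0.07146257737597528 TCP [ 0.64924533 -0.29146276  0.2188544 ]
```

```bash
python3 -c "
from h import *
go([.6554,-.2807,.10],Rd(0.115))"
```

```text
trans [0.1189 0.01   0.0066] twist [-0.033   0.0033 -0.0019]
```

```bash
python3 -m creep '[{"translation":[0.04,0.01,0.007],"twist":[-0.033,0.003,-0.002],"hand":40},{"translation":[0.08,0.01,0.007],"twist":[-0.033,0.003,-0.002],"hand":40},{"translation":[0.119,0.01,0.007],"twist":[-0.033,0.003,-0.002],"hand":40},{"translation":[0.119,0.01,0.007],"twist":[-0.033,0.003,-0.002],"hand":40}]' 50
python3 -c "
from h import *
go([.6554,-.2807,.061],Rd(0.115))"
```

```text
time: 8.3
tool_pos: [0.6526, -0.2768, 0.0937]
tool_rot: [2.486, 1.559, 2.603]
contact_force: [0.1, 0.3, -0.6]
opening: 0.0461
trans [ 0.0326 -0.0044  0.0026] twist [ 0.002  -0.0097 -0.0074]
```

```bash
python3 -m creep '[{"translation":[0.016,-0.004,0.003],"twist":[0.002,-0.01,-0.007],"hand":40},{"translation":[0.03,-0.004,0.003],"twist":[0.002,-0.01,-0.007],"hand":40},{"translation":[0.03,-0.004,0.003],"twist":[0.002,-0.01,-0.007],"hand":40},{"translation":[0.03,-0.004,0.003],"twist":[0.002,-0.01,-0.007],"hand":40}]' 50
python3 -c "
from h import *
go([.6554,-.2807,.0583],Rd(0.115))
snap('wrist','w5.png')"
```

```text
time: 8.7
tool_pos: [0.6562, -0.2801, 0.065]
tool_rot: [-0.181, 1.569, -0.066]
contact_force: [1.1, -0.2, -0.6]
opening: 0.0463
trans [ 0.0067 -0.0005 -0.0009] twist [0.0004 0.0014 0.0002]
```

View pics/w5.png

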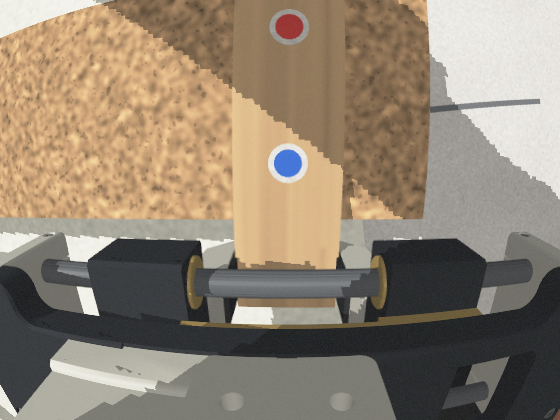

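```bash
python3 -c "
from h import *
a,b=wpix(60,218.5,.05),wpix(423,220,.05);print(a,b,np.arctan2(*(b-a)[1::-1]))"
python3 -m creep '[{"translation":[0.003,0,0],"twist":[0,0,0],"hand":40},{"translation":[0.0055,0,0],"twist":[0,0,0],"hand":40},{"translation":[0.0055,0,0],"twist":[0,0,0],"hand":40}]' 50
```

```text
[ 0.52581174 -0.27163103  0.05      ] [ 0.72337651 -0.2492388   0.05      ] 0.11285958474132146
time: 9.05
tool_pos: [0.6564, -0.2804, 0.0599]
tool_rot: [-0.352, 1.569, -0.236]
contact_force: [-0.4, -0.3, -0.4]
opening: 0.0461
```

```bash
python3 -m creep '[{"translation":[0.0005,0,0],"twist":[-0.007,0,0],"hand":40},{"translation":[0.001,0,0],"twist":[-0.007,0,0],"hand":40},{"translation":[0.001,0,0],"twist":[-0.007,0,0],"hand":40}]' 50
python3 -m creep '[{"translation":[0.001,0,0],"twist":[0,0,0],"hand":40},{"translation":[0.001,0,0],"twist":[0,0,0],"hand":40},{"translation":[0.001,0,0],"twist":[0,0,0],"hand":40}]' 50
```

```text
time: 9.35
tool_pos: [0.6564, -0.2804, 0.0589]
tool_rot: [-0.362, 1.569, -0.24]
contact_force: [0.3, 0.5, -0.3]
opening: 0.0461
time: 9.65
tool_pos: [0.6565, -0.2805, 0.0581]
tool_rot: [-0.397, 1.568, -0.274]
contact_force: [-0.4, -0.1, 1.7]
opening: 0.0463
```

Contact felt. I release slowly, raise, and go back for brown.

```bash
python3 -m creep '[{"translation":[0,0,0],"twist":[0,0,0],"hand":70},{"translation":[0,0,0],"twist":[0,0,0],"hand":70},{"translation":[0,0,0],"twist":[0,0,0],"hand":70},{"translation":[0,0,0],"twist":[0,0,0],"hand":70},{"translation":[0,0,0],"twist":[0,0,0],"hand":70}]' 10
python3 -m creep '[{"translation":[-0.04,0,0],"twist":[0,0,0],"hand":70},{"translation":[-0.09,0,0],"twist":[0,0,0],"hand":70},{"translation":[-0.14,0,0],"twist":[0,0,0],"hand":70},{"translation":[-0.16,0,0],"twist":[0,0,0],"hand":0},{"translation":[-0.16,0,0],"twist":[0,0,0],"hand":0}]' 10
python3 -c "
from h import *
im=snap('wrist','w6.png')
go([.6275,.276,.2],Rd(0))"
```

```text
time: 10.15
tool_pos: [0.6565, -0.2804, 0.0581]
tool_rot: [-0.396, 1.568, -0.274]
contact_force: [-0.3, -0.4, -0.1]
opening: 0.0641
time: 10.65
tool_pos: [0.6575, -0.2811, 0.2233]
tool_rot: [-0.579, 1.56, -0.457]
contact_force: [-0.3, 0.2, 0.7]
opening: 0.0527
trans [0.0184 0.556  0.0389] twist [0.1222 0.0052 0.0027]
```

View pics/w6.png

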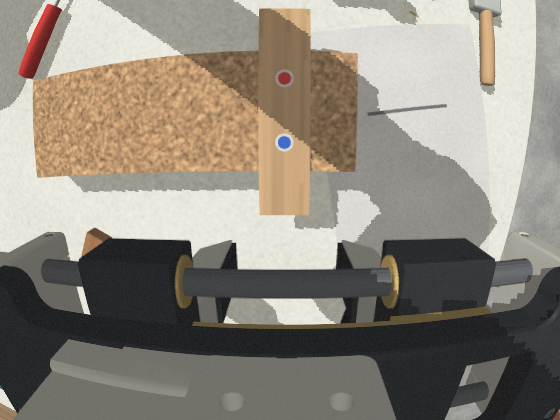

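Pale lies across the bed with both ends overhanging, red at (284,78) and blue at (284,142). Next is brown.

```bash
cat >> h.py <<'E'
def dots(z=.053,f=None):
    st=pose();im=robot.read_camera('wrist').copy()
    if f:cv2.imwrite('pics/'+f,im)
    hs=cv2.cvtColor(im,cv2.COLOR_BGR2HSV);h=hs[...,0];sv=(hs[...,1]>140)&(hs[...,2]>80)
    for nm,m in (('red',((h<6)|(h>174))&sv&(hs[...,1]>185)),('blue',(h>104)&(h<122)&sv)):
        n,l,s,c=cv2.connectedComponentsWithStats(m.astype(np.uint8))
        for i in range(1,n):
            if 60<s[i,4]<1500 and s[i,3]<1.5*s[i,2]<3*s[i,3]: print(nm,np.round(c[i]),s[i,4],np.round(wpix(*c[i],z,st)[:2],4))
E
python3 -c "
from h import *
dots()"
python3 -m creep '[{"translation":[0,0.05,0.003],"twist":[0.02,0,0],"hand":0},{"translation":[0,0.1,0.007],"twist":[0.04,0,0],"hand":0},{"translation":[0,0.15,0.01],"twist":[0.06,0,0],"hand":0},{"translation":[0,0.2,0.014],"twist":[0.08,0,0],"hand":0},{"translation":[0.0,0.25,0.018],"twist":[0.1,0,0],"hand":0}]' 10
python3 -m creep '[{"translation":[0,0.05,0.003],"twist":[0.02,0,0],"hand":0},{"translation":[0,0.1,0.007],"twist":[0.02,0,0],"hand":0},{"translation":[0,0.15,0.007],"twist":[0.02,0,0],"hand":0},{"translation":[0,0.2,0.007],"twist":[0.02,0,0],"hand":0},{"translation":[0.0,0.2,0.007],"twist":[0.02,0,0],"hand":0}]' 10
python3 -c "
from h import *
dots()
go([.6275,.276,.09],Rd(0))"
```

```text
blue [285. 144.] 114 [ 0.651  -0.2289]
time: 11.25
tool_pos: [0.6418, -0.0286, 0.2147]
tool_rot: [2.96, 1.568, 2.981]
contact_force: [1.4, 0.3, -0.1]
opening: 0.005
time: 11.75
tool_pos: [0.6426, 0.1778, 0.2119]
tool_rot: [2.888, 1.563, 2.896]
contact_force: [-0.3, -0.4, -0.0]
opening: 0.0006
blue [106. 124.] 79 [0.4622 0.2561]
blue [271. 128.] 117 [0.6282 0.2453]
trans [ 0.1221  0.101  -0.014 ] twist [ 0.0062 -0.0072 -0.0003]
```

```bash
sed -i 's/(hs\[...,1\]>185)/(hs[...,1]>160)/; s/(h<6)/(h<4)/' h.py
python3 -m creep '[{"translation":[0,0.05,-0.014],"twist":[0,-0.007,0],"hand":0},{"translation":[0.04,0.1,-0.014],"twist":[0,-0.007,0],"hand":0},{"translation":[0.08,0.1,-0.014],"twist":[0,-0.007,0],"hand":0},{"translation":[0.12,0.1,-0.014],"twist":[0,-0.007,0],"hand":0},{"translation":[0.12,0.1,-0.014],"twist":[0,-0.007,0],"hand":0}]' 10
python3 -c "
from h import *
go([.6275,.276,.0785],Rd(0))"
```

```text
time: 12.3
tool_pos: [0.6228, 0.2727, 0.0834]
tool_rot: [-2.836, 1.554, -2.83]
contact_force: [-0.2, -0.6, -1.2]
opening: 0.0007
trans [0.0048 0.0033 0.0048] twist [ 0.0061 -0.0159  0.0051]
```

```bash

python3 -m creep '[{"translation":[0.002,0.003,0.005],"twist":[0.006,-0.016,0.005],"hand":0},{"translation":[0.004,0.003,0.005],"twist":[0.006,-0.016,0.005],"hand":0},{"translation":[0.004,0.003,0.005],"twist":[0.006,-0.016,0.005],"hand":0}]'
python3 -m creep '[{"translation":[0.001,0,0],"twist":[0,0,0],"hand":0},{"translation":[0.002,0,0],"twist":[0,0,0],"hand":0},{"translation":[0.002,0,0],"twist":[0,0,0],"hand":0}]'
```

```text
time: 12.6
tool_pos: [0.6289, 0.2751, 0.081]
tool_rot: [0.247, 1.568, 0.246]
contact_force: [0.2, 0.2, 0.4]
opening: 0.0004
time: 12.9
tool_pos: [0.6292, 0.275, 0.0798]
tool_rot: [0.258, 1.567, 0.257]
contact_force: [-0.9, 0.5, -0.1]
opening: 0.0005
```

```bash

python3 -m creep '[{"translation":[0.001,0,-0.001],"twist":[0,0,0],"hand":0},{"translation":[0.002,0,-0.001],"twist":[0,0,0],"hand":0},{"translation":[0.003,0,-0.001],"twist":[0,0,0],"hand":0},{"translation":[0.003,0,-0.001],"twist":[0,0,0],"hand":0}]'
```

```text
time: 13.3
tool_pos: [0.6283, 0.2752, 0.0783]
tool_rot: [0.259, 1.566, 0.258]
contact_force: [-2.4, -0.8, 8.0]
opening: 0.0002
```

```bash

python3 -m creep '[{"translation":[0.001,-0.01,0.0],"twist":[0,0,0],"hand":0},{"translation":[0.001,-0.02,0.0],"twist":[0,0,0],"hand":0},{"translation":[0.001,-0.03,0.0],"twist":[0,0,0],"hand":0},{"translation":[0.001,-0.04,0],"twist":[0,0,0],"hand":0},{"translation":[0.001,-0.04,0],"twist":[0,0,0],"hand":0}]'
python3 -c "
from h import *
dots()"
```

```text
time: 13.8
tool_pos: [0.6291, 0.2335, 0.0783]
tool_rot: [0.14, 1.564, 0.138]
contact_force: [0.1, -2.2, 7.4]
opening: 0.0006
red [285. 202.] 389 [0.6291 0.2637]
```

```bash

python3 -m creep '[{"translation":[0.0005,-0.01,0.0],"twist":[0,0,0],"hand":0},{"translation":[0.0005,-0.02,0.0],"twist":[0,0,0],"hand":0},{"translation":[0.0005,-0.03,0.0],"twist":[0,0,0],"hand":0},{"translation":[0.0005,-0.034,0],"twist":[0,0,0],"hand":0},{"translation":[0.0005,-0.034,0],"twist":[0,0,0],"hand":0}]'
python3 -c "
from h import *
dots()"
python3 -m creep '[{"translation":[-0.04,0,0.0],"twist":[0,0,0],"hand":0},{"translation":[-0.04,-0.04,0.0],"twist":[0,0,0],"hand":95},{"translation":[-0.04,-0.082,0.0],"twist":[0,0,0],"hand":95},{"translation":[-0.04,-0.082,0.0],"twist":[0,0,0],"hand":95},{"translation":[-0.04,-0.082,0.0],"twist":[0,0,0],"hand":95}]'
python3 -m creep '[{"translation":[0,0,0.0],"twist":[0,0,0],"hand":95},{"translation":[0,0,0.0],"twist":[0,0,0],"hand":95},{"translation":[0,0,0.0],"twist":[0,0,0],"hand":95},{"translation":[0,0,0.0],"twist":[0,0,0],"hand":95},{"translation":[0,0,0.0],"twist":[0,0,0],"hand":95}]'
python3 -c "
from h import *
dots(f='w7.png')
go([.629,.117,.0583],Rd(0))"
```

```text
time: 14.35
tool_pos: [0.6295, 0.1977, 0.0783]
tool_rot: [-0.017, 1.563, -0.02]
contact_force: [0.1, -1.7, 5.7]
opening: 0.0004
red [285. 201.] 389 [0.6295 0.2283]
time: 14.9
tool_pos: [0.6285, 0.114, 0.1177]
tool_rot: [-0.083, 1.565, -0.088]
contact_force: [0.9, 0.3, 0.1]
opening: 0.0274
time: 15.4
tool_pos: [0.6285, 0.1145, 0.1177]
tool_rot: [-0.093, 1.565, -0.098]
contact_force: [-0.3, 0.3, 0.5]
opening: 0.0678
red [285.  52.] 258 [0.6295 0.2289]
blue [55. 44.] 127 [0.4619 0.2563]
blue [285. 149.] 272 [0.629  0.1685]
trans [0.0594 0.0027 0.0001] twist [-0.0051  0.0059  0.0006]
```

```bash
sleep 0
python3 -m creep '[{"translation":[0,0.002,0.0],"twist":[0,0.006,0],"hand":95},{"translation":[0,0.002,0.0],"twist":[0,0.006,0],"hand":95},{"translation":[0.02,0.002,0.0],"twist":[0,0.006,0],"hand":95},{"translation":[0.045,0.002,0.0],"twist":[0,0.006,0],"hand":95},{"translation":[0.045,0.002,0.0],"twist":[0,0.006,0],"hand":95}]'
python3 -c "
from h import *
go([.629,.117,.0583],Rd(0))"
```

```text
time: 15.95
tool_pos: [0.6266, 0.1162, 0.0695]
tool_rot: [-2.991, 1.564, -2.996]
contact_force: [0.1, -0.2, -0.4]
opening: 0.0872
trans [0.0111 0.0009 0.0025] twist [-0.0051 -0.0067  0.001 ]
```

```bash
python3 -m creep '[{"translation":[0.011,0.001,0.002],"twist":[-0.005,-0.007,0.001],"hand":95},{"translation":[0.011,0.001,0.002],"twist":[-0.005,-0.007,0.001],"hand":95},{"translation":[0.011,0.001,0.002],"twist":[-0.005,-0.007,0.001],"hand":95}]'
python3 -m creep '[{"translation":[0,0,0],"twist":[0,0,0],"hand":40},{"translation":[0,0,0],"twist":[0,0,0],"hand":40},{"translation":[0,0,0],"twist":[0,0,0],"hand":40},{"translation":[0,0,0],"twist":[0,0,0],"hand":40},{"translation":[0,0,0],"twist":[0,0,0],"hand":40}]' 40
python3 -m creep '[{"translation":[0,0,0],"twist":[0,0,0],"hand":40},{"translation":[0,0,0],"twist":[0,0,0],"hand":40},{"translation":[0,0,0],"twist":[0,0,0],"hand":40}]' 50
python3 -m creep '[{"translation":[-0.01,0,0],"twist":[0,0,0],"hand":40},{"translation":[-0.05,0,0],"twist":[0,0,0],"hand":40},{"translation":[-0.1,0,0],"twist":[0,0,0],"hand":40},{"translation":[-0.15,0,0],"twist":[0,0,0],"hand":40},{"translation":[-0.16,0,0],"twist":[0,0,0],"hand":40}]' 50
python3 -c "
from h import *
p=pose()[0];dots(p[2]-.0055)
go([.546,-.29,.218],Rd(.115))"
```

```text
time: 16.25
tool_pos: [0.6288, 0.1172, 0.0589]
tool_rot: [0.051, 1.57, 0.051]
contact_force: [0.0, 0.6, -0.2]
opening: 0.0873
time: 16.75
tool_pos: [0.6288, 0.1172, 0.059]
tool_rot: [0.061, 1.57, 0.061]
contact_force: [-0.3, 0.2, 1.0]
opening: 0.0522
time: 17.05
tool_pos: [0.6288, 0.1172, 0.059]
tool_rot: [0.028, 1.57, 0.027]
contact_force: [-1.2, -0.3, 0.4]
opening: 0.0464
time: 17.55
tool_pos: [0.6312, 0.1175, 0.2271]
tool_rot: [0.066, 1.557, 0.066]
contact_force: [1.1, -0.1, 0.2]
opening: 0.0464
red [122.  13.] 65 [0.555  0.2441]
red [287.  28.] 514 [0.6319 0.2287]
blue [117.  67.] 74 [0.554  0.2169]
blue [286. 164.] 565 [0.6318 0.169 ]
trans [ 0.0064 -0.4074 -0.0848] twist [-1.149e-01  1.150e-02 -1.000e-04]
```

```bash
python3 -m creep '[{"translation":[0,-0.045,-0.01],"twist":[-0.02,0,0],"hand":40},{"translation":[0,-0.09,-0.02],"twist":[-0.04,0,0],"hand":40},{"translation":[0,-0.135,-0.03],"twist":[-0.06,0,0],"hand":40},{"translation":[0,-0.18,-0.04],"twist":[-0.08,0,0],"hand":40},{"translation":[0.0,-0.22,-0.05],"twist":[-0.1,0.01,0],"hand":40}]' 50
python3 -c "
from h import *
go([.546,-.29,.22],Rd(.115))"
```

```text
time: 18.1
tool_pos: [0.5793, -0.1044, 0.2238]
tool_rot: [2.288, 1.57, 2.389]
contact_force: [-0.1, -0.5, -1.0]
opening: 0.0462
trans [ 0.0037 -0.1813 -0.0517] twist [-0.0145 -0.0007 -0.0008]
```

```bash
python3 -m creep '[{"translation":[0,-0.045,-0.013],"twist":[-0.012,0,0],"hand":40},{"translation":[0,-0.09,-0.026],"twist":[-0.012,0,0],"hand":40},{"translation":[0,-0.135,-0.04],"twist":[-0.012,0,0],"hand":40},{"translation":[0,-0.183,-0.051],"twist":[-0.012,0,0],"hand":40},{"translation":[0.0,-0.183,-0.051],"twist":[-0.012,0,0],"hand":40}]' 50
python3 -c "
from h import *
go([.5464,-.2915,.09],Rd(.112))"
```

```text
time: 18.6
tool_pos: [0.5448, -0.2973, 0.2219]
tool_rot: [-3.14, 1.568, -3.034]
contact_force: [1.2, -0.3, -0.4]
opening: 0.0464
trans [0.1319 0.0056 0.0026] twist [-0.0058 -0.0029 -0.    ]
```

```bash
python3 -m creep '[{"translation":[0.04,0.006,0.003],"twist":[-0.006,-0.003,0],"hand":40},{"translation":[0.08,0.006,0.003],"twist":[-0.006,-0.003,0],"hand":40},{"translation":[0.12,0.006,0.003],"twist":[-0.006,-0.003,0],"hand":40},{"translation":[0.132,0.006,0.003],"twist":[-0.006,-0.003,0],"hand":40},{"translation":[0.132,0.006,0.003],"twist":[-0.006,-0.003,0],"hand":40}]' 50
python3 -c "
from h import *
go([.5464,-.2915,.062],Rd(.112))"
```

```text
time: 19.1
tool_pos: [0.5457, -0.2899, 0.0877]
tool_rot: [2.393, 1.566, 2.506]
contact_force: [0.2, -0.2, -0.6]
opening: 0.0462
trans [ 0.0257 -0.0018  0.0006] twist [ 0.0006 -0.0038 -0.0035]
```

```bash
python3 -m creep '[{"translation":[0.013,-0.002,0.001],"twist":[0,-0.004,-0.003],"hand":40},{"translation":[0.026,-0.002,0.001],"twist":[0,-0.004,-0.003],"hand":40},{"translation":[0.026,-0.002,0.001],"twist":[0,-0.004,-0.003],"hand":40},{"translation":[0.026,-0.002,0.001],"twist":[0,-0.004,-0.003],"hand":40}]' 50
python3 -m creep '[{"translation":[0.002,0,0],"twist":[0,0,0],"hand":40},{"translation":[0.003,0,0],"twist":[0,0,0],"hand":40},{"translation":[0.003,0,0],"twist":[0,0,0],"hand":40}]' 50
python3 -c "
from h import *
dots()
go([.5464,-.2915,.0588],Rd(.112))"
```

```text
time: 19.5
tool_pos: [0.5469, -0.2917, 0.062]
tool_rot: [0.755, 1.57, 0.868]
contact_force: [-0.2, -0.1, -0.6]
opening: 0.0459
time: 19.8
tool_pos: [0.5471, -0.2918, 0.0592]
tool_rot: [0.048, 1.57, 0.161]
contact_force: [0.9, -0.1, 0.2]
opening: 0.0463
red [287.  27.] 513 [ 0.5352 -0.1807]
red [506.  55.] 288 [ 0.6446 -0.1688]
blue [286. 164.] 562 [ 0.5417 -0.2408]
blue [503. 172.] 298 [ 0.6517 -0.2289]
blue [  5. 409.] 65 [ 0.2826 -0.5006]
trans [ 0.0005  0.0004 -0.0006] twist [ 0.0005  0.0008 -0.0001]
```

```bash
python3 -m creep '[{"translation":[0.001,0,0],"twist":[0,0,0],"hand":40},{"translation":[0.001,0,0],"twist":[0,0,0],"hand":40},{"translation":[0.001,0,0],"twist":[0,0,0],"hand":40}]' 50
python3 -m creep '[{"translation":[0,0,0],"twist":[0,0,0],"hand":70},{"translation":[0,0,0],"twist":[0,0,0],"hand":70},{"translation":[0,0,0],"twist":[0,0,0],"hand":70},{"translation":[0,0,0],"twist":[0,0,0],"hand":70},{"translation":[0,0,0],"twist":[0,0,0],"hand":70}]' 10
python3 -m creep '[{"translation":[-0.04,0,0],"twist":[0,0,0],"hand":70},{"translation":[-0.09,0,0],"twist":[0,0,0],"hand":70},{"translation":[-0.14,0,0],"twist":[0,0,0],"hand":70},{"translation":[-0.16,0,0],"twist":[0,0,0],"hand":0},{"translation":[-0.16,0,0],"twist":[0,0,0],"hand":0}]' 10
python3 -c "
from h import *
dots()
go([.4625,.26,.2],Rd(0))"
```

```text
time: 20.15
tool_pos: [0.5471, -0.2918, 0.0586]
tool_rot: [-0.191, 1.57, -0.078]
contact_force: [-0.1, -0.2, 2.1]
opening: 0.0461
time: 20.65
tool_pos: [0.5471, -0.2918, 0.0585]
tool_rot: [-0.127, 1.57, -0.014]
contact_force: [-0.1, -0.2, -0.7]
opening: 0.0643
time: 21.15
tool_pos: [0.5484, -0.2928, 0.2228]
tool_rot: [-0.654, 1.562, -0.541]
contact_force: [1.0, 0.1, -0.6]
opening: 0.0524
red [102.  31.] 1338 [ 0.3414 -0.1362]
red [283.  78.] 102 [ 0.5349 -0.1808]
red [399.  84.] 88 [ 0.6444 -0.1689]
blue [284. 142.] 111 [ 0.5418 -0.2407]
blue [398. 145.] 90 [ 0.6514 -0.2287]
trans [ 0.0186  0.5582 -0.0224] twist [0.1126 0.0036 0.0021]
```

Brown is down. Now dark.

```bash
python3 -m creep '[{"translation":[0,0.05,-0.002],"twist":[0.02,0,0],"hand":0},{"translation":[0,0.1,-0.005],"twist":[0.04,0,0],"hand":0},{"translation":[0,0.15,-0.01],"twist":[0.06,0,0],"hand":0},{"translation":[0,0.2,-0.012],"twist":[0.08,0,0],"hand":0},{"translation":[0.0,0.25,-0.015],"twist":[0.1,0,0],"hand":0}]' 10
python3 -m creep '[{"translation":[0,0.05,-0.003],"twist":[0.012,0,0],"hand":0},{"translation":[0,0.1,-0.007],"twist":[0.012,0,0],"hand":0},{"translation":[0,0.15,-0.007],"twist":[0.012,0,0],"hand":0},{"translation":[0,0.2,-0.007],"twist":[0.012,0,0],"hand":0},{"translation":[0.0,0.2,-0.007],"twist":[0.012,0,0],"hand":0}]' 10
python3 -c "
from h import *
dots(f='w8.png')
go([.4625,.287,.09],Rd(0))"
```

```text
time: 21.7
tool_pos: [0.5029, -0.0439, 0.2173]
tool_rot: [-1.406, 1.57, -1.395]
contact_force: [-0.1, 0.8, -0.5]
opening: 0.009
time: 22.2
tool_pos: [0.4919, 0.161, 0.2151]
tool_rot: [3.072, 1.567, 3.077]
contact_force: [0.1, -0.4, -0.9]
opening: 0.0004
red [257.  34.] 101 [0.4645 0.3163]
blue [254.  97.] 113 [0.4628 0.256 ]
trans [ 0.1251  0.1285 -0.0287] twist [ 0.0044 -0.0035  0.0012]
```

```bash
python3 -m creep '[{"translation":[0,0.05,-0.014],"twist":[0,-0.003,0],"hand":0},{"translation":[0.02,0.1,-0.027],"twist":[0,-0.003,0],"hand":0},{"translation":[0.06,0.128,-0.027],"twist":[0,-0.003,0],"hand":0},{"translation":[0.1,0.128,-0.027],"twist":[0,-0.003,0],"hand":0},{"translation":[0.118,0.128,-0.027],"twist":[0,-0.003,0],"hand":0}]' 10
python3 -c "
from h import *
go([.464,.286,.082],Rd(0))"
```

```text
time: 22.75
tool_pos: [0.4614, 0.2851, 0.0919]
tool_rot: [-2.61, 1.561, -2.605]
contact_force: [0.2, 0.4, 0.4]
opening: 0.0001
trans [0.0099 0.0009 0.0027] twist [ 0.0053 -0.0083  0.0049]
```

```bash

python3 -m creep '[{"translation":[0.005,0.001,0.003],"twist":[0.005,-0.008,0.005],"hand":0},{"translation":[0.01,0.001,0.003],"twist":[0.005,-0.008,0.005],"hand":0},{"translation":[0.01,0.001,0.003],"twist":[0.005,-0.008,0.005],"hand":0}]'
python3 -m creep '[{"translation":[0.002,0,0],"twist":[0,0,0],"hand":0},{"translation":[0.003,0,0],"twist":[0,0,0],"hand":0},{"translation":[0.003,0,0],"twist":[0,0,0],"hand":0}]'
python3 -m creep '[{"translation":[0.001,0,0],"twist":[0,0,0],"hand":0},{"translation":[0.002,0,0],"twist":[0,0,0],"hand":0},{"translation":[0.002,0,0],"twist":[0,0,0],"hand":0}]'
```

```text
time: 23.05
tool_pos: [0.4648, 0.2852, 0.0818]
tool_rot: [-2.914, 1.57, -2.915]
contact_force: [-0.7, 1.0, 1.1]
opening: 0.0003
time: 23.35
tool_pos: [0.4651, 0.2852, 0.0794]
tool_rot: [0.522, 1.57, 0.52]
contact_force: [-0.6, 0.3, 0.4]
opening: 0.0004
time: 23.65
tool_pos: [0.4654, 0.2853, 0.0783]
tool_rot: [0.38, 1.569, 0.379]
contact_force: [-2.0, -0.8, 6.1]
opening: 0.0005
```

```bash

python3 -m creep '[{"translation":[0.001,-0.01,0.0],"twist":[0,0,0],"hand":0},{"translation":[0.001,-0.02,0.0],"twist":[0,0,0],"hand":0},{"translation":[0.001,-0.03,0.0],"twist":[0,0,0],"hand":0},{"translation":[0.001,-0.04,0],"twist":[0,0,0],"hand":0},{"translation":[0.001,-0.045,0],"twist":[0,0,0],"hand":0}]'
python3 -c "
from h import *
dots()"
```

```text
time: 24.15
tool_pos: [0.4663, 0.2402, 0.0783]
tool_rot: [0.45, 1.566, 0.449]
contact_force: [0.1, 3.4, 5.7]
opening: 0.0003
red [283. 201.] 389 [0.4656 0.2707]
```

```bash

python3 -m creep '[{"translation":[0.0005,-0.01,0.0],"twist":[0,0,0],"hand":0},{"translation":[0.0005,-0.02,0.0],"twist":[0,0,0],"hand":0},{"translation":[0.0005,-0.03,0.0],"twist":[0,0,0],"hand":0},{"translation":[0.0005,-0.04,0],"twist":[0,0,0],"hand":0},{"translation":[0.0005,-0.041,0],"twist":[0,0,0],"hand":0}]'
python3 -c "
from h import *
dots()"
python3 -m creep '[{"translation":[-0.04,0,0.0],"twist":[0,0,0],"hand":0},{"translation":[-0.04,-0.04,0.0],"twist":[0,0,0],"hand":95},{"translation":[-0.04,-0.082,0.0],"twist":[0,0,0],"hand":95},{"translation":[-0.04,-0.082,0.0],"twist":[0,0,0],"hand":95},{"translation":[-0.04,-0.082,0.0],"twist":[0,0,0],"hand":95}]'
python3 -m creep '[{"translation":[0,0,0.0],"twist":[0,0,0],"hand":95},{"translation":[0,0,0.0],"twist":[0,0,0],"hand":95},{"translation":[0,0,0.0],"twist":[0,0,0],"hand":95},{"translation":[0,0,0.0],"twist":[0,0,0],"hand":95},{"translation":[0,0,0.0],"twist":[0,0,0],"hand":95}]'
python3 -c "
from h import *
dots()
go([.465,.117,.0583],Rd(-.02))"
```

```text
time: 24.7
tool_pos: [0.4667, 0.1976, 0.0783]
tool_rot: [0.377, 1.565, 0.374]
contact_force: [-0.5, 3.2, 5.5]
opening: 0.0001
red [283. 192.] 403 [0.4659 0.2329]
blue [29. 41.] 96 [0.3099 0.3319]
time: 25.25
tool_pos: [0.466, 0.1144, 0.1179]
tool_rot: [0.387, 1.566, 0.382]
contact_force: [0.6, 0.2, 0.7]
opening: 0.0278
time: 25.75
tool_pos: [0.4659, 0.1148, 0.1178]
tool_rot: [0.389, 1.566, 0.385]
contact_force: [0.3, -0.5, 1.5]
opening: 0.0676
red [284.  45.] 256 [0.4658 0.2335]
blue [280. 142.] 277 [0.4635 0.1731]
trans [ 0.0596  0.0022 -0.0012] twist [ 0.0153  0.0046 -0.0019]
```

```bash

python3 -m creep '[{"translation":[0,0.004,-0.0045],"twist":[0.034,0.004,0],"hand":95},{"translation":[0,0.004,-0.0045],"twist":[0.034,0.004,0],"hand":95},{"translation":[0.02,0.004,-0.0045],"twist":[0.034,0.004,0],"hand":95},{"translation":[0.045,0.004,-0.0045],"twist":[0.034,0.004,0],"hand":95},{"translation":[0.045,0.004,-0.0045],"twist":[0.034,0.004,0],"hand":95}]'
python3 -c "
from h import *
go([.4615,.119,.0583],Rd(-.038))"
```

```text
time: 26.3
tool_pos: [0.4599, 0.1186, 0.0707]
tool_rot: [2.869, 1.566, 2.831]
contact_force: [-0.0, -0.0, 0.2]
opening: 0.0871
trans [0.0124 0.0005 0.0016] twist [ 0.0001 -0.0045 -0.0013]
```

```bash
python3 -m creep '[{"translation":[0.013,0.0005,0.0015],"twist":[0,-0.004,-0.001],"hand":95},{"translation":[0.013,0.0005,0.0015],"twist":[0,-0.004,-0.001],"hand":95},{"translation":[0.013,0.0005,0.0015],"twist":[0,-0.004,-0.001],"hand":95}]'
python3 -m creep '[{"translation":[0,0,0],"twist":[0,0,0],"hand":40},{"translation":[0,0,0],"twist":[0,0,0],"hand":40},{"translation":[0,0,0],"twist":[0,0,0],"hand":40},{"translation":[0,0,0],"twist":[0,0,0],"hand":40},{"translation":[0,0,0],"twist":[0,0,0],"hand":40}]' 40
python3 -m creep '[{"translation":[0,0,0],"twist":[0,0,0],"hand":40},{"translation":[0,0,0],"twist":[0,0,0],"hand":40},{"translation":[0,0,0],"twist":[0,0,0],"hand":40},{"translation":[0,-0.003,0],"twist":[0,0,0],"hand":40},{"translation":[0,-0.005,0],"twist":[0,0,0],"hand":40}]' 50
python3 -m creep '[{"translation":[0,0,0],"twist":[0,0,0],"hand":40},{"translation":[-0.03,0,0],"twist":[0,0,0],"hand":40},{"translation":[-0.08,0,0],"twist":[0,0,0],"hand":40},{"translation":[-0.13,0,0],"twist":[0,0,0],"hand":40},{"translation":[-0.16,0,0],"twist":[0,0,0],"hand":40}]' 50
python3 -c "
from h import *
p=pose()[0];dots(p[2]-.0055)
go([.436,-.305,.222],Rd(.15))"
```

```text
time: 26.6
tool_pos: [0.4617, 0.119, 0.0584]
tool_rot: [2.184, 1.57, 2.147]
contact_force: [-0.8, -0.2, 0.3]
opening: 0.0874
time: 27.1
tool_pos: [0.4618, 0.119, 0.0586]
tool_rot: [1.483, 1.57, 1.446]
contact_force: [0.5, 0.1, 0.1]
opening: 0.0516
time: 27.6
tool_pos: [0.4616, 0.1138, 0.0585]
tool_rot: [1.491, 1.57, 1.453]
contact_force: [-0.1, 0.5, 0.4]
opening: 0.0464
time: 28.1
tool_pos: [0.4624, 0.1138, 0.2222]
tool_rot: [0.187, 1.566, 0.15]
contact_force: [0.1, 0.1, 0.1]
opening: 0.0463
red [285.  22.] 509 [0.4666 0.2279]
blue [285. 158.] 553 [0.4646 0.168 ]
trans [ 0.003  -0.4198 -0.0125] twist [-0.1873  0.011  -0.0006]
```

```bash
python3 -m creep '[{"translation":[0,-0.045,-0.001],"twist":[-0.03,0,0],"hand":40},{"translation":[0,-0.09,-0.003],"twist":[-0.05,0,0],"hand":40},{"translation":[0,-0.135,-0.005],"twist":[-0.08,0,0],"hand":40},{"translation":[0,-0.18,-0.006],"twist":[-0.11,0,0],"hand":40},{"translation":[0.0,-0.22,-0.008],"twist":[-0.14,0.01,0],"hand":40}]' 50
python3 -c "
from h import *
print('wedge',p2w('top',598*.7,340*.7,.022))
go([.4377,-.3063,.222],Rd(.107))"
```

```text
time: 28.65
tool_pos: [0.4473, -0.1075, 0.2252]
tool_rot: [0.678, 1.57, 0.781]
contact_force: [-0.3, -0.0, -0.5]
opening: 0.046
wedge [ 0.42398075 -0.38268736  0.022     ]
trans [ 0.003  -0.1967 -0.03  ] twist [-0.0036  0.0008 -0.0007]
```

```bash
python3 -m creep '[{"translation":[0,-0.045,-0.008],"twist":[-0.003,0,0],"hand":40},{"translation":[0,-0.09,-0.016],"twist":[-0.003,0,0],"hand":40},{"translation":[0,-0.135,-0.024],"twist":[-0.003,0,0],"hand":40},{"translation":[0,-0.18,-0.03],"twist":[-0.003,0,0],"hand":40},{"translation":[0.0,-0.195,-0.03],"twist":[-0.003,0,0],"hand":40}]' 50
python3 -m creep '[{"translation":[0.04,0,0],"twist":[0,0,0],"hand":40},{"translation":[0.08,0,0],"twist":[0,0,0],"hand":40},{"translation":[0.11,0,0],"twist":[0,0,0],"hand":40},{"translation":[0.11,0,0],"twist":[0,0,0],"hand":40}]' 50
python3 -c "
from h import *
go([.4377,-.3063,.062],Rd(.107))"
```

```text
time: 29.15
tool_pos: [0.4366, -0.3085, 0.2244]
tool_rot: [-0.67, 1.57, -0.567]
contact_force: [0.2, -0.2, -0.1]
opening: 0.0464
time: 29.55
tool_pos: [0.4346, -0.3062, 0.1103]
tool_rot: [2.259, 1.562, 2.362]
contact_force: [-0.1, 0.4, -0.5]
opening: 0.0462
trans [ 0.0483 -0.0007  0.0033] twist [-0.0042 -0.0056 -0.0068]
```

```bash
python3 -m creep '[{"translation":[0.02,-0.001,0.003],"twist":[-0.004,-0.005,-0.006],"hand":40},{"translation":[0.04,-0.001,0.003],"twist":[-0.004,-0.005,-0.006],"hand":40},{"translation":[0.048,-0.001,0.003],"twist":[-0.004,-0.005,-0.006],"hand":40},{"translation":[0.048,-0.001,0.003],"twist":[-0.004,-0.005,-0.006],"hand":40},{"translation":[0.048,-0.001,0.003],"twist":[-0.004,-0.005,-0.006],"hand":40}]' 50
python3 -c "
from h import *
dots(.055)
go([.4377,-.3063,.0585],Rd(.107))"
```

```text
time: 30.05
tool_pos: [0.4381, -0.307, 0.0636]
tool_rot: [-0.771, 1.57, -0.664]
contact_force: [0.1, 0.5, -0.5]
opening: 0.0463
red [285.  22.] 505 [ 0.4256 -0.1927]
red [500.  49.] 275 [ 0.5341 -0.1814]
blue [285. 158.] 555 [ 0.4324 -0.2534]
blue [499. 163.] 290 [ 0.541  -0.2407]
trans [ 0.0052  0.0009 -0.0003] twist [-0.0001  0.0009  0.0009]
```

```bash
python3 -m creep '[{"translation":[0.003,0.001,0],"twist":[0,0,0],"hand":40},{"translation":[0.005,0.001,0],"twist":[0,0,0],"hand":40},{"translation":[0.005,0.001,0],"twist":[0,0,0],"hand":40}]' 50
python3 -m creep '[{"translation":[0.001,0,0],"twist":[0,0,0],"hand":40},{"translation":[0.001,0,0],"twist":[0,0,0],"hand":40},{"translation":[0.001,0,0],"twist":[0,0,0],"hand":40}]' 50
```

```text
time: 30.4
tool_pos: [0.438, -0.3061, 0.0588]
tool_rot: [-0.788, 1.569, -0.681]
contact_force: [0.9, -0.4, -0.3]
opening: 0.0458
time: 30.7
tool_pos: [0.4381, -0.3062, 0.0581]
tool_rot: [-0.801, 1.569, -0.694]
contact_force: [-0.6, 0.8, 3.2]
opening: 0.0461
```

```bash
python3 -m creep '[{"translation":[0,0,0],"twist":[0,0,0],"hand":70},{"translation":[0,0,0],"twist":[0,0,0],"hand":70},{"translation":[0,0,0],"twist":[0,0,0],"hand":70},{"translation":[0,0,0],"twist":[0,0,0],"hand":70},{"translation":[0,0,0],"twist":[0,0,0],"hand":70}]' 10
python3 -m creep '[{"translation":[-0.04,0,0],"twist":[0,0,0],"hand":70},{"translation":[-0.09,0,0],"twist":[0,0,0],"hand":70},{"translation":[-0.14,0,0],"twist":[0,0,0],"hand":70},{"translation":[-0.19,0,0],"twist":[0,0,0],"hand":70},{"translation":[-0.19,0,0],"twist":[0,0,0],"hand":70}]' 10
python3 -c "
from h import *
dots(f='w9.png')
go([.65,-.09,.25],Rd(0.1))"
```

```text
time: 31.2
tool_pos: [0.4381, -0.3062, 0.058]
tool_rot: [-0.774, 1.569, -0.667]
contact_force: [-0.7, 0.2, -0.6]
opening: 0.0641
time: 31.7
tool_pos: [0.4401, -0.308, 0.2553]
tool_rot: [-0.85, 1.555, -0.743]
contact_force: [0.1, -1.0, -0.3]
opening: 0.0643
red [192.  26.] 1184 [ 0.3257 -0.141 ]
red [282.  78.] 80 [ 0.4258 -0.1922]
red [387.  82.] 70 [ 0.5354 -0.1808]
blue [282. 136.] 92 [ 0.4326 -0.252 ]
blue [387. 138.] 76 [ 0.5425 -0.2404]
trans [0.0017 0.1933 0.233 ] twist [0.0069 0.0064 0.0072]
```

View pics/w9.png

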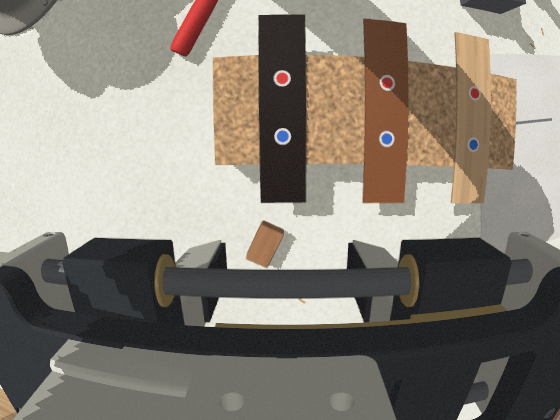

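All three lie side by side and squarely across the bed, dark at (283,107), brown (386,110) and pale (474,118). On to the gauge.

```bash
python3 -m creep '[{"translation":[0,0.035,0.035],"twist":[0.01,0.006,0.007],"hand":75},{"translation":[0,0.07,0.07],"twist":[0.02,0.006,0.007],"hand":75},{"translation":[0,0.1,0.1],"twist":[0.03,0.006,0.007],"hand":75},{"translation":[0,0.13,0.13],"twist":[0.04,0.006,0.007],"hand":75},{"translation":[0.0,0.16,0.165],"twist":[0.04,0.006,0.007],"hand":75}]' 10
python3 -m creep '[{"translation":[0,0.02,0.035],"twist":[0.01,0,0],"hand":75},{"translation":[0,0.04,0.06],"twist":[0.02,0,0],"hand":75},{"translation":[0,0.045,0.065],"twist":[0.03,0,0],"hand":75},{"translation":[0,0.045,0.065],"twist":[0.03,0,0],"hand":75}]' 10
python3 -c "
from h import *
print(pose()[0],pose()[2]['tool_rot'])
snap('wrist','w10.png')"
```

```text
time: 32.25
tool_pos: [0.586, -0.1287, 0.2499]
tool_rot: [2.76, 1.568, 2.826]
contact_force: [0.9, -1.3, 0.5]
opening: 0.0688
time: 32.65
tool_pos: [0.6477, -0.0785, 0.2476]
tool_rot: [2.864, 1.565, 2.902]
contact_force: [-0.1, -0.4, -1.0]
opening: 0.069
[ 0.64768332 -0.07851634  0.24760846] [2.86356637 1.56503947 2.90158966]
```

View pics/w10.png

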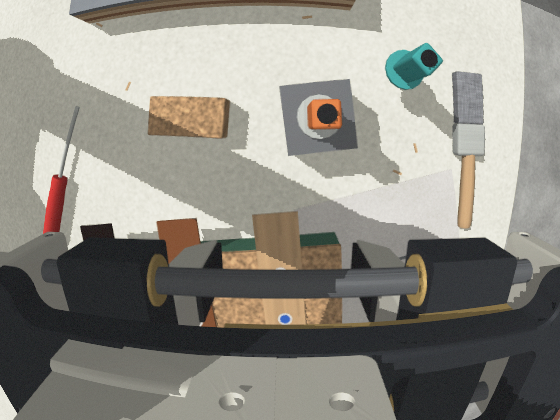

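```bash
python3 -c "
from h import *
q=[wpix(u,v,.06)[:2] for u,v in [(280,87),(351,80),(357,147),(289,154)]];print(np.round(q,4),'C',sum(q)/4)
for a,b in((0,1),(3,2)):d=q[b]-q[a];print(np.linalg.norm(d),np.arctan2(d[1],d[0]))
for a,b in((3,0),(2,1)):d=q[b]-q[a];print(np.linalg.norm(d),np.arctan2(-d[0],d[1]))
print('top',wpix(327,114,.126))
im=cv2.imread('pics/w10.png')[60:180,250:400];cv2.imwrite('pics/c10.png',cv2.resize(im,None,fx=5,fy=5,interpolation=cv2.INTER_CUBIC))
"
```

```text
[[ 0.6368  0.0281]
 [ 0.7064  0.0394]
 [ 0.7157 -0.0277]
 [ 0.6481 -0.0382]] C [6.76746039e-01 4.08044206e-04]
0.07048709848144274 0.1612528215046746
0.06848584937355336 0.15399094842852645
0.06720157175192396 0.1685642947198148
0.06771398338084055 0.138925935575588
top [6.75992202e-01 5.14673530e-05 1.26000000e-01]
```

View pics/c10.png

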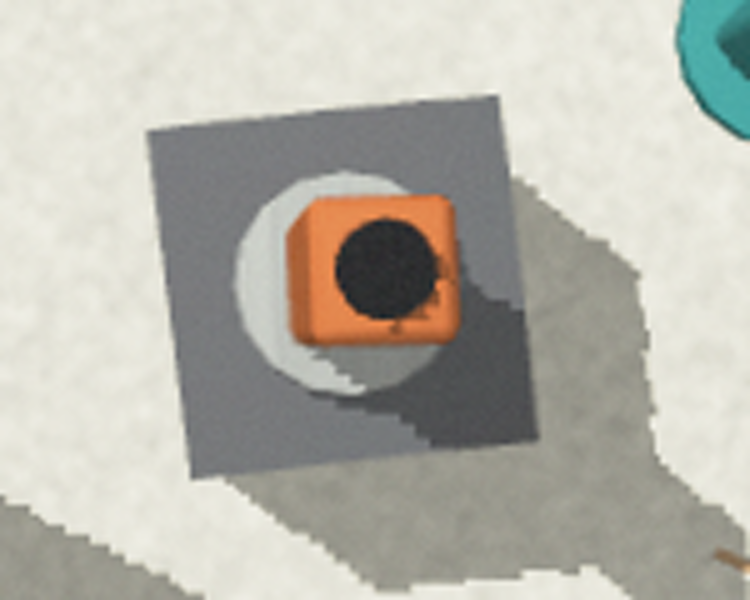

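```bash
python3 -c "
from h import *
f=lambda u,v:wpix(250+(u-2)/5,60+(v-2)/5,.126)[:2]
q=[f(312,197),f(455,195),f(459,343),f(312,346)]
print(np.round(q,4),sum(q)/4)
for a,b in((0,1),(3,2)):d=q[b]-q[a];print(np.linalg.norm(d),np.arctan2(d[1],d[0]))
for a,b in((3,0),(2,1)):d=q[b]-q[a];print(np.linalg.norm(d),np.arctan2(-d[0],d[1]))
go([.676,.0005,.2],Rd(.05))
"
```

```text
[[ 0.6638  0.0113]
 [ 0.6862  0.013 ]
 [ 0.6879 -0.0105]
 [ 0.6648 -0.0123]] [6.75665237e-01 3.83496961e-04]
0.02249887408864506 0.07917001835399555
0.02324729352909047 0.07843694540053173
0.023558222401208598 0.04149463908843439
0.023558956382786402 0.07327236250712289
trans [0.0481 0.0789 0.032 ] twist [-0.0129 -0.0051 -0.0011]
```

```bash
python3 -m creep '[{"translation":[0,0.04,0.015],"twist":[-0.032,-0.005,0],"hand":75},{"translation":[0,0.079,0.033],"twist":[-0.032,-0.005,0],"hand":75},{"translation":[0.04,0.079,0.033],"twist":[-0.032,-0.005,0],"hand":75},{"translation":[0.06,0.079,0.033],"twist":[-0.032,-0.005,0],"hand":75},{"translation":[0.06,0.079,0.033],"twist":[-0.032,-0.005,0],"hand":75}]' 10
python3 -c "
from h import *
go([.676,.0005,.13],Rd(.07))
go([.676,.0005,.102],Rd(.07))
"
```

```text
time: 33.2
tool_pos: [0.6743, -0.0004, 0.1844]
tool_rot: [2.874, 1.563, 2.942]
contact_force: [-0.5, -1.0, -0.2]
opening: 0.0693
trans [0.0543 0.0007 0.0022] twist [-0.0019 -0.0079 -0.0022]
trans [0.0823 0.0006 0.0024] twist [-0.0019 -0.0079 -0.0022]
```

```bash
python3 -m creep '[{"translation":[0.04,0.001,0.0024],"twist":[-0.002,-0.008,-0.002],"hand":75},{"translation":[0.075,0.001,0.0024],"twist":[-0.002,-0.008,-0.002],"hand":75},{"translation":[0.082,0.001,0.0024],"twist":[-0.002,-0.008,-0.002],"hand":75},{"translation":[0.082,0.001,0.0024],"twist":[-0.002,-0.008,-0.002],"hand":75},{"translation":[0.082,0.001,0.0024],"twist":[-0.002,-0.008,-0.002],"hand":75}]' 10
python3 -c "
from h import *
go([.676,.0005,.102],Rd(.07))
"
```

```text
time: 33.7
tool_pos: [0.6773, 0.0001, 0.1052]
tool_rot: [-0.153, 1.567, -0.083]
contact_force: [-0.0, 0.7, -0.0]
opening: 0.0685
trans [ 0.0032  0.0005 -0.0013] twist [-0.0006  0.0042  0.0006]
```

```bash
python3 -m creep '[{"translation":[0.003,0.0005,-0.001],"twist":[0,0.004,0],"hand":75},{"translation":[0.003,0.0005,-0.001],"twist":[0,0.004,0],"hand":15},{"translation":[0.003,0.0005,-0.001],"twist":[0,0.004,0],"hand":15},{"translation":[0.003,0.0005,-0.001],"twist":[0,0.004,0],"hand":15},{"translation":[0.003,0.0005,-0.001],"twist":[0,0.004,0],"hand":15}]' 25
python3 -m creep '[{"translation":[0,0,0],"twist":[0,0,0],"hand":15},{"translation":[0,0,0],"twist":[0,0,0],"hand":15},{"translation":[0,0,0],"twist":[0,0,0],"hand":15},{"translation":[0,0,0],"twist":[0,0,0],"hand":15},{"translation":[0,0,0],"twist":[0,0,0],"hand":15}]' 30
python3 -c "
from h import *
go([.676,.0005,.102],Rd(.07))
"
```

```text
time: 34.2
tool_pos: [0.6763, 0.0006, 0.1023]
tool_rot: [-1.102, 1.57, -1.032]
contact_force: [-0.0, -0.1, 0.5]
opening: 0.0412
time: 34.7
tool_pos: [0.6763, 0.0007, 0.1023]
tool_rot: [-1.293, 1.57, -1.224]
contact_force: [-0.1, 0.3, -1.0]
opening: 0.024
trans [ 0.0003 -0.0001 -0.0003] twist [-0.0005  0.0002  0.0006]
```

```bash
python3 -m creep '[{"translation":[-0.02,0,0],"twist":[0,0,0],"hand":15},{"translation":[-0.06,0,0],"twist":[0,0,0],"hand":15},{"translation":[-0.1,0,0],"twist":[0,0,0],"hand":15},{"translation":[-0.1,0,0],"twist":[0,0,0],"hand":15}]' 30
python3 -c "
from h import *
go([.6445,-.1688,.19],Rd(.1))
im=snap('wrist','w11.png')"
```

```text
time: 35.1
tool_pos: [0.679, 0.0005, 0.2091]
tool_rot: [-0.222, 1.559, -0.153]
contact_force: [0.6, 0.3, -0.3]
opening: 0.0242
trans [ 0.019  -0.1664 -0.0464] twist [-0.0304  0.0117  0.0028]
```

View pics/w11.png

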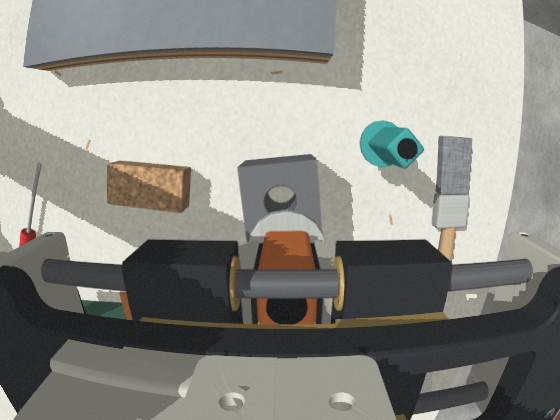

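The gauge is out of the stand; the hole shows at (281,199). Next is the pale red dot.

```bash
python3 -c "
from h import *
print('hole',wpix(280.5,198,.06))"
python3 -m creep '[{"translation":[0,-0.045,-0.012],"twist":[-0.01,0.005,0],"hand":15},{"translation":[0.01,-0.09,-0.024],"twist":[-0.02,0.01,0],"hand":15},{"translation":[0.019,-0.13,-0.036],"twist":[-0.03,0.012,0.003],"hand":15},{"translation":[0.019,-0.166,-0.046],"twist":[-0.03,0.012,0.003],"hand":15},{"translation":[0.019,-0.166,-0.046],"twist":[-0.03,0.012,0.003],"hand":15}]' 30
python3 -c "
from h import *
go([.6445,-.1688,.147],Rd(.1))"
```

```text
hole [0.67382033 0.00589427 0.06      ]
time: 35.65
tool_pos: [0.6413, -0.1732, 0.1839]
tool_rot: [3.005, 1.561, 3.099]
contact_force: [0.2, 1.4, -0.8]
opening: 0.0239
trans [0.0369 0.004  0.004 ] twist [-0.006  -0.0096 -0.0014]
```

```bash
python3 -m creep '[{"translation":[0.015,0.004,0.004],"twist":[-0.006,-0.009,-0.001],"hand":15},{"translation":[0.03,0.004,0.004],"twist":[-0.006,-0.009,-0.001],"hand":15},{"translation":[0.036,0.004,0.004],"twist":[-0.006,-0.009,-0.001],"hand":15},{"translation":[0.036,0.004,0.004],"twist":[-0.006,-0.009,-0.001],"hand":15},{"translation":[0.036,0.004,0.004],"twist":[-0.006,-0.009,-0.001],"hand":15}]' 30
python3 -c "
from h import *
go([.6445,-.1688,.1365],Rd(.1))"
```

```text
time: 36.15
tool_pos: [0.6448, -0.1684, 0.148]
tool_rot: [2.57, 1.57, 2.671]
contact_force: [0.7, 0.5, -0.9]
opening: 0.0239
trans [ 0.0115 -0.0004 -0.0003] twist [ 0.0005 -0.0006 -0.0004]
```

```bash
python3 -m creep '[{"translation":[0.004,0,0],"twist":[0,0,0],"hand":15},{"translation":[0.008,0,0],"twist":[0,0,0],"hand":15},{"translation":[0.0115,0,0],"twist":[0,0,0],"hand":15},{"translation":[0.0115,0,0],"twist":[0,0,0],"hand":15},{"translation":[0.0115,0,0],"twist":[0,0,0],"hand":15}]' 30
python3 -m creep '[{"translation":[0.0003,0,0],"twist":[0,0,0],"hand":15},{"translation":[0.0003,0,0],"twist":[0,0,0],"hand":15},{"translation":[0.0003,0,0],"twist":[0,0,0],"hand":15},{"translation":[0.0003,0,0],"twist":[0,0,0],"hand":15},{"translation":[0.0003,0,0],"twist":[0,0,0],"hand":15}]' 30
python3 -c "
from h import *
dots(f='w12.png');print(robot.observe()['contact_force'],robot.observe()['tool_pos'])"
```

```text
time: 36.65
tool_pos: [0.6448, -0.1684, 0.1367]
tool_rot: [2.445, 1.57, 2.545]
contact_force: [-0.9, 0.5, -0.3]
opening: 0.0238
time: 37.15
tool_pos: [0.6448, -0.1684, 0.1364]
tool_rot: [2.476, 1.57, 2.577]
contact_force: [0.2, -0.1, 0.4]
opening: 0.024
red [ 35. 225.] 77 [ 0.425  -0.1929]
red [138. 227.] 147 [ 0.5344 -0.1813]
[-0.55388478  0.81923806  0.3504009 ] [ 0.64475258 -0.1684001   0.13643073]
```

View pics/w12.png

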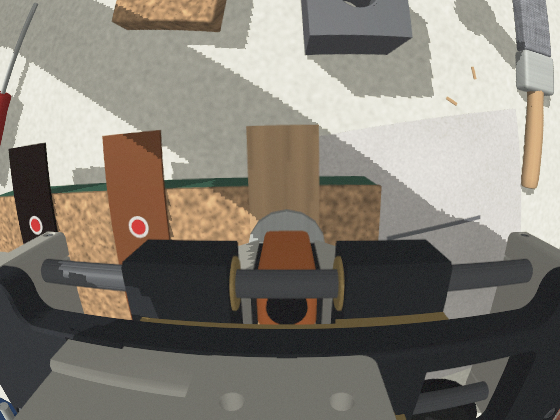

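```bash
python3 -m creep '[{"translation":[0.001,0,0],"twist":[0,0,0],"hand":15},{"translation":[0.0015,0,0],"twist":[0,0,0],"hand":15}]' 30
python3 -m creep '[{"translation":[0,0,0],"twist":[0,0,0],"hand":15},{"translation":[0,0,0],"twist":[0,0,0],"hand":15}]' 30
python3 -m creep '[{"translation":[0,0,0],"twist":[0,0,0],"hand":15},{"translation":[0,0,0],"twist":[0,0,0],"hand":15}]' 30
python3 -m creep '[{"translation":[0,0,0],"twist":[0,0,0],"hand":15},{"translation":[0,0,0],"twist":[0,0,0],"hand":15}]' 30
python3 -m creep '[{"translation":[0,0,0],"twist":[0,0,0],"hand":15},{"translation":[0,0,0],"twist":[0,0,0],"hand":15}]' 30
```

```text
time: 37.4
tool_pos: [0.6448, -0.1684, 0.1349]
tool_rot: [2.369, 1.57, 2.47]
contact_force: [-1.4, -1.0, 1.3]
opening: 0.0236
time: 37.6
tool_pos: [0.6448, -0.1684, 0.135]
tool_rot: [2.371, 1.57, 2.472]
contact_force: [-0.9, 0.6, 0.8]
opening: 0.0237
time: 37.8
tool_pos: [0.6448, -0.1684, 0.1351]
tool_rot: [2.308, 1.57, 2.409]
contact_force: [-0.9, 0.5, 0.8]
opening: 0.0238
time: 38.0
tool_pos: [0.6448, -0.1684, 0.135]
tool_rot: [2.333, 1.57, 2.433]
contact_force: [-0.2, 0.8, 1.2]
opening: 0.0237
time: 38.2
tool_pos: [0.6448, -0.1685, 0.135]
tool_rot: [2.422, 1.57, 2.523]
contact_force: [0.3, 1.2, 2.0]
opening: 0.0237
```

Contact is confirmed at about 2.5 N. Pale blue next.

```bash
python3 -c "
from h import *
go([.6515,-.2288,.1355],Rd(.1))"
python3 -m creep '[{"translation":[-0.008,0,0],"twist":[0,0,0],"hand":15},{"translation":[-0.018,0,0],"twist":[0,0,0],"hand":15},{"translation":[-0.018,-0.03,0.0005],"twist":[0,0,0],"hand":15},{"translation":[-0.018,-0.0605,0.0005],"twist":[0,0,0],"hand":15},{"translation":[-0.018,-0.0605,0.0005],"twist":[0,0,0],"hand":15}]' 30
python3 -m creep '[{"translation":[0,0,0],"twist":[0,0,0],"hand":15},{"translation":[0,0,0],"twist":[0,0,0],"hand":15}]' 30
python3 -c "
from h import *
go([.6515,-.2288,.1355],Rd(.1))"
```

```text
trans [-0.0005 -0.0607  0.0006] twist [ 0.0005 -0.0003 -0.0003]
time: 38.7
tool_pos: [0.6515, -0.2327, 0.1538]
tool_rot: [-1.139, 1.568, -1.042]
contact_force: [-0.3, 0.4, -1.7]
opening: 0.0237
time: 38.9
tool_pos: [0.6515, -0.2326, 0.1543]
tool_rot: [-1.046, 1.568, -0.949]
contact_force: [-0.4, 0.6, -1.8]
opening: 0.0239
trans [0.0188 0.0038 0.0003] twist [-0.003   0.0014  0.0024]
```

```bash
python3 -m creep '[{"translation":[0.004,0.004,0],"twist":[-0.003,0.001,0.002],"hand":15},{"translation":[0.009,0.004,0],"twist":[-0.003,0.001,0.002],"hand":15},{"translation":[0.009,0.004,0],"twist":[-0.003,0.001,0.002],"hand":15}]' 30
python3 -c "
from h import *
go([.6515,-.2288,.1355],Rd(.1))"
```

```text
time: 39.2
tool_pos: [0.6507, -0.2275, 0.1442]
tool_rot: [2.65, 1.569, 2.751]
contact_force: [-0.3, -0.6, -1.5]
opening: 0.0237
trans [ 0.0086 -0.0013  0.0006] twist [ 0.0011 -0.0013 -0.0007]
```

```bash
python3 -m creep '[{"translation":[0.003,-0.001,0.0005],"twist":[0,0,0],"hand":15},{"translation":[0.006,-0.001,0.0005],"twist":[0,0,0],"hand":15},{"translation":[0.0087,-0.001,0.0005],"twist":[0,0,0],"hand":15},{"translation":[0.0087,-0.001,0.0005],"twist":[0,0,0],"hand":15},{"translation":[0.0087,-0.001,0.0005],"twist":[0,0,0],"hand":15}]' 30
python3 -m creep '[{"translation":[0,0,0],"twist":[0,0,0],"hand":15},{"translation":[0,0,0],"twist":[0,0,0],"hand":15},{"translation":[0,0,0],"twist":[0,0,0],"hand":15},{"translation":[0,0,0],"twist":[0,0,0],"hand":15},{"translation":[0,0,0],"twist":[0,0,0],"hand":15}]' 30
python3 -m creep '[{"translation":[0,0,0],"twist":[0,0,0],"hand":15},{"translation":[0,0,0],"twist":[0,0,0],"hand":15},{"translation":[0,0,0],"twist":[0,0,0],"hand":15}]' 30
python3 -m creep '[{"translation":[-0.01,0,0],"twist":[0,0,0],"hand":15},{"translation":[-0.03,0,0],"twist":[0,0,0],"hand":15},{"translation":[-0.04,0,0],"twist":[0,0,0],"hand":15},{"translation":[-0.04,0,0],"twist":[0,0,0],"hand":15}]' 30
python3 -c "
from h import *
go([.535,-.1808,.147],Rd(.1))"
```

```text
time: 39.7
tool_pos: [0.6514, -0.2284, 0.1357]
tool_rot: [2.543, 1.57, 2.644]
contact_force: [-0.1, 0.9, 0.3]
opening: 0.0239
time: 40.2
tool_pos: [0.6514, -0.2285, 0.1358]
tool_rot: [2.532, 1.57, 2.633]
contact_force: [-0.3, 1.0, 1.2]
opening: 0.0241
time: 40.5
tool_pos: [0.6515, -0.2284, 0.1357]
tool_rot: [2.532, 1.57, 2.633]
contact_force: [-0.0, 1.3, 1.6]
opening: 0.0238
time: 40.9
tool_pos: [0.6524, -0.229, 0.178]
tool_rot: [-0.586, 1.568, -0.485]
contact_force: [0.3, 0.4, -0.7]
opening: 0.0237
trans [ 0.0307  0.0598 -0.112 ] twist [0.001  0.0024 0.0016]
```

Brown red.

```bash
python3 -m creep '[{"translation":[0,0.02,-0.035],"twist":[0,0.002,0.001],"hand":15},{"translation":[0,0.04,-0.07],"twist":[0,0.002,0.001],"hand":15},{"translation":[0,0.057,-0.106],"twist":[0,0.002,0.001],"hand":15},{"translation":[0,0.058,-0.11],"twist":[0,0.002,0.001],"hand":15},{"translation":[0.0,0.058,-0.11],"twist":[0,0.002,0.001],"hand":15}]' 30
python3 -c "
from h import *
dots()
go([.535,-.1808,.145],Rd(.1))"
```

```text
time: 41.4
tool_pos: [0.5365, -0.1822, 0.1778]
tool_rot: [-0.938, 1.57, -0.837]
contact_force: [0.4, -0.4, -1.1]
opening: 0.0239
red [283. 206.] 67 [ 0.5342 -0.1792]
red [411. 208.] 111 [ 0.6444 -0.1694]
red [157. 210.] 107 [ 0.4254 -0.1928]
trans [ 0.033   0.0023 -0.0026] twist [0.0008 0.0018 0.0014]
```

```bash
python3 -m creep '[{"translation":[0.015,0.0015,-0.002],"twist":[0,0.002,0.001],"hand":15},{"translation":[0.028,0.0015,-0.002],"twist":[0,0.002,0.001],"hand":15},{"translation":[0.032,0.0015,-0.002],"twist":[0,0.002,0.001],"hand":15},{"translation":[0.032,0.0015,-0.002],"twist":[0,0.002,0.001],"hand":15}]' 30
python3 -c "
from h import *
go([.535,-.1808,.1355],Rd(.1))"
```

```text
time: 41.85
tool_pos: [0.5357, -0.1816, 0.1449]
tool_rot: [2.827, 1.569, 2.928]
contact_force: [-0.1, 0.7, -1.2]
opening: 0.0239
trans [ 0.0094  0.0008 -0.0006] twist [ 0.0008 -0.0018 -0.0006]
```

```bash
python3 -m creep '[{"translation":[0.003,0.001,-0.0005],"twist":[0,-0.002,0],"hand":15},{"translation":[0.006,0.001,-0.0005],"twist":[0,-0.002,0],"hand":15},{"translation":[0.0095,0.001,-0.0005],"twist":[0,-0.002,0],"hand":15},{"translation":[0.0095,0.001,-0.0005],"twist":[0,-0.002,0],"hand":15},{"translation":[0.0095,0.001,-0.0005],"twist":[0,-0.002,0],"hand":15}]' 30
python3 -m creep '[{"translation":[0,0,0],"twist":[0,0,0],"hand":15},{"translation":[0,0,0],"twist":[0,0,0],"hand":15},{"translation":[0,0,0],"twist":[0,0,0],"hand":15},{"translation":[0,0,0],"twist":[0,0,0],"hand":15},{"translation":[0,0,0],"twist":[0,0,0],"hand":15}]' 30
python3 -m creep '[{"translation":[0,0,0],"twist":[0,0,0],"hand":15},{"translation":[0,0,0],"twist":[0,0,0],"hand":15},{"translation":[0,0,0],"twist":[0,0,0],"hand":15}]' 30
python3 -m creep '[{"translation":[-0.008,0,0],"twist":[0,0,0],"hand":15},{"translation":[-0.018,0,0],"twist":[0,0,0],"hand":15},{"translation":[-0.018,-0.03,0.0005],"twist":[0,0,0],"hand":15},{"translation":[-0.018,-0.058,0.0005],"twist":[0,0,0],"hand":15},{"translation":[-0.018,-0.058,0.0005],"twist":[0,0,0],"hand":15}]' 30
python3 -m creep '[{"translation":[0,0,0],"twist":[0,0,0],"hand":15},{"translation":[0,0,0],"twist":[0,0,0],"hand":15}]' 30
python3 -c "
from h import *
go([.5418,-.2405,.1445],Rd(.1))"
```

```text
time: 42.35
tool_pos: [0.5352, -0.1807, 0.1357]
tool_rot: [0.489, 1.57, 0.59]
contact_force: [-0.5, -0.5, 1.5]
opening: 0.0239
time: 42.85
tool_pos: [0.5352, -0.1807, 0.1357]
tool_rot: [0.432, 1.57, 0.533]
contact_force: [-0.6, -0.1, 0.8]
opening: 0.024
time: 43.15
tool_pos: [0.5352, -0.1807, 0.1357]
tool_rot: [0.412, 1.57, 0.513]
contact_force: [-1.1, 0.7, 1.3]
opening: 0.0239
time: 43.65
tool_pos: [0.5421, -0.2417, 0.1546]
tool_rot: [-0.753, 1.567, -0.655]
contact_force: [0.4, 0.0, -1.4]
opening: 0.0237
time: 43.85
tool_pos: [0.5421, -0.2414, 0.1551]
tool_rot: [-0.713, 1.567, -0.615]
contact_force: [0.5, -0.1, -1.9]
opening: 0.0239
trans [ 0.0106  0.001  -0.0002] twist [-0.0018  0.0028  0.0024]
```

```bash
python3 -m creep '[{"translation":[0.005,0.001,0],"twist":[-0.002,0.003,0.002],"hand":15},{"translation":[0.01,0.001,0],"twist":[-0.002,0.003,0.002],"hand":15},{"translation":[0.01,0.001,0],"twist":[-0.002,0.003,0.002],"hand":15}]' 30
python3 -c "
from h import *
go([.5418,-.2405,.1355],Rd(.1))"
```

```text
time: 44.15
tool_pos: [0.5416, -0.2396, 0.144]
tool_rot: [2.686, 1.569, 2.787]
contact_force: [-0.5, 0.3, -1.6]
opening: 0.0238
trans [ 0.0085 -0.0009  0.0001] twist [ 0.001  -0.0018 -0.0009]
```

```bash
python3 -m creep '[{"translation":[0.003,-0.001,0],"twist":[0,-0.002,0],"hand":15},{"translation":[0.006,-0.001,0],"twist":[0,-0.002,0],"hand":15},{"translation":[0.0087,-0.001,0],"twist":[0,-0.002,0],"hand":15},{"translation":[0.0087,-0.001,0],"twist":[0,-0.002,0],"hand":15},{"translation":[0.0087,-0.001,0],"twist":[0,-0.002,0],"hand":15}]' 30
python3 -m creep '[{"translation":[0,0,0],"twist":[0,0,0],"hand":15},{"translation":[0,0,0],"twist":[0,0,0],"hand":15},{"translation":[0,0,0],"twist":[0,0,0],"hand":15},{"translation":[0,0,0],"twist":[0,0,0],"hand":15},{"translation":[0,0,0],"twist":[0,0,0],"hand":15}]' 30
python3 -m creep '[{"translation":[0,0,0],"twist":[0,0,0],"hand":15},{"translation":[0,0,0],"twist":[0,0,0],"hand":15},{"translation":[0,0,0],"twist":[0,0,0],"hand":15}]' 30
python3 -m creep '[{"translation":[-0.01,0,0],"twist":[0,0,0],"hand":15},{"translation":[-0.03,0,0],"twist":[0,0,0],"hand":15},{"translation":[-0.04,0,0],"twist":[0,0,0],"hand":15},{"translation":[-0.04,0,0],"twist":[0,0,0],"hand":15}]' 30
python3 -m creep '[{"translation":[0,0.02,-0.035],"twist":[0,0.002,0.001],"hand":15},{"translation":[0,0.04,-0.07],"twist":[0,0.002,0.001],"hand":15},{"translation":[0,0.057,-0.106],"twist":[0,0.002,0.001],"hand":15},{"translation":[0,0.058,-0.11],"twist":[0,0.002,0.001],"hand":15},{"translation":[0.0,0.058,-0.11],"twist":[0,0.002,0.001],"hand":15}]' 30
python3 -c "
from h import *
dots()
go([.4257,-.1923,.145],Rd(.1))"
```

```text
time: 44.65
tool_pos: [0.5417, -0.2405, 0.1355]
tool_rot: [1.296, 1.57, 1.397]
contact_force: [0.8, 1.0, 0.8]
opening: 0.0238
time: 45.15
tool_pos: [0.5417, -0.2405, 0.1355]
tool_rot: [1.278, 1.57, 1.379]
contact_force: [-0.5, 1.5, 0.1]
opening: 0.024
time: 45.45
tool_pos: [0.5417, -0.2405, 0.1356]
tool_rot: [1.244, 1.57, 1.345]
contact_force: [-0.0, 0.6, 1.1]
opening: 0.024
time: 45.85
tool_pos: [0.5426, -0.2412, 0.1775]
tool_rot: [-0.413, 1.567, -0.312]
contact_force: [0.2, -0.3, -1.6]
opening: 0.0236
time: 46.35
tool_pos: [0.4268, -0.1944, 0.1771]
tool_rot: [-0.414, 1.569, -0.314]
contact_force: [1.9, 0.1, -1.7]
opening: 0.0237
red [284. 206.] 72 [ 0.4253 -0.1909]
red [412. 208.] 117 [ 0.5355 -0.1813]
red [510. 207.] 67 [ 0.6451 -0.1695]
trans [ 0.0323  0.0029 -0.002 ] twist [0.0005 0.0026 0.0014]
```

Dark red.

```bash
python3 -m creep '[{"translation":[0.015,0.0025,-0.001],"twist":[0,0.002,0.001],"hand":15},{"translation":[0.028,0.0025,-0.001],"twist":[0,0.002,0.001],"hand":15},{"translation":[0.032,0.0025,-0.001],"twist":[0,0.002,0.001],"hand":15},{"translation":[0.032,0.0025,-0.001],"twist":[0,0.002,0.001],"hand":15}]' 30
python3 -c "
from h import *
go([.4257,-.1923,.1355],Rd(.1))"
```

```text
time: 46.8
tool_pos: [0.4273, -0.1929, 0.1447]
tool_rot: [2.202, 1.571, 2.302]
contact_force: [-0.0, 0.3, -1.6]
opening: 0.0236
trans [ 0.0092  0.0008 -0.0015] twist [ 0.0006 -0.0001 -0.0001]
```

```bash
python3 -m creep '[{"translation":[0.003,0.001,-0.0015],"twist":[0,0,0],"hand":15},{"translation":[0.006,0.001,-0.0015],"twist":[0,0,0],"hand":15},{"translation":[0.0095,0.001,-0.0015],"twist":[0,0,0],"hand":15},{"translation":[0.0095,0.001,-0.0015],"twist":[0,0,0],"hand":15},{"translation":[0.0095,0.001,-0.0015],"twist":[0,0,0],"hand":15}]' 30
python3 -m creep '[{"translation":[0,0,0],"twist":[0,0,0],"hand":15},{"translation":[0,0,0],"twist":[0,0,0],"hand":15},{"translation":[0,0,0],"twist":[0,0,0],"hand":15},{"translation":[0,0,0],"twist":[0,0,0],"hand":15},{"translation":[0,0,0],"twist":[0,0,0],"hand":15}]' 30
python3 -m creep '[{"translation":[0,0,0],"twist":[0,0,0],"hand":15},{"translation":[0,0,0],"twist":[0,0,0],"hand":15},{"translation":[0,0,0],"twist":[0,0,0],"hand":15}]' 30
python3 -m creep '[{"translation":[-0.008,0,0],"twist":[0,0,0],"hand":15},{"translation":[-0.018,0,0],"twist":[0,0,0],"hand":15},{"translation":[-0.018,-0.03,0.0005],"twist":[0,0,0],"hand":15},{"translation":[-0.018,-0.058,0.0005],"twist":[0,0,0],"hand":15},{"translation":[-0.018,-0.058,0.0005],"twist":[0,0,0],"hand":15}]' 30
python3 -m creep '[{"translation":[0,0,0],"twist":[0,0,0],"hand":15},{"translation":[0,0,0],"twist":[0,0,0],"hand":15}]' 30
python3 -c "
from h import *
go([.4325,-.2523,.1445],Rd(.1))"
```

```text
time: 47.3
tool_pos: [0.4259, -0.1922, 0.1355]
tool_rot: [-0.585, 1.57, -0.484]
contact_force: [-0.2, 0.1, 1.9]
opening: 0.024
time: 47.8
tool_pos: [0.4259, -0.1922, 0.1355]
tool_rot: [-0.63, 1.57, -0.529]
contact_force: [0.3, -0.2, 0.8]
opening: 0.0239
time: 48.1
tool_pos: [0.4259, -0.1922, 0.1355]
tool_rot: [-0.595, 1.57, -0.494]
contact_force: [-0.1, -0.5, 1.0]
opening: 0.0241
time: 48.6
tool_pos: [0.433, -0.2529, 0.1545]
tool_rot: [-0.928, 1.567, -0.83]
contact_force: [0.5, -0.4, -0.3]
opening: 0.024
time: 48.8
tool_pos: [0.433, -0.2526, 0.1549]
tool_rot: [-0.895, 1.567, -0.796]
contact_force: [0.1, 0.6, -1.5]
opening: 0.024
trans [ 0.0104  0.0004 -0.0005] twist [-0.0015  0.0025  0.0031]
```

```bash
python3 -m creep '[{"translation":[0.005,0,-0.0005],"twist":[-0.002,0.003,0.003],"hand":15},{"translation":[0.01,0,-0.0005],"twist":[-0.002,0.003,0.003],"hand":15},{"translation":[0.01,0,-0.0005],"twist":[-0.002,0.003,0.003],"hand":15}]' 30
python3 -c "
from h import *
go([.4325,-.2523,.1355],Rd(.1))"
```

```text
time: 49.1
tool_pos: [0.4321, -0.2519, 0.144]
tool_rot: [2.546, 1.569, 2.647]
contact_force: [-1.0, -0.7, -0.8]
opening: 0.0239
trans [ 0.0085 -0.0004  0.0004] twist [ 0.001  -0.0019 -0.0013]
```

```bash
python3 -m creep '[{"translation":[0.003,0,0],"twist":[0,-0.002,-0.001],"hand":15},{"translation":[0.006,0,0],"twist":[0,-0.002,-0.001],"hand":15},{"translation":[0.0087,0,0],"twist":[0,-0.002,-0.001],"hand":15},{"translation":[0.0087,0,0],"twist":[0,-0.002,-0.001],"hand":15},{"translation":[0.0087,0,0],"twist":[0,-0.002,-0.001],"hand":15}]' 30
python3 -m creep '[{"translation":[0,0,0],"twist":[0,0,0],"hand":15},{"translation":[0,0,0],"twist":[0,0,0],"hand":15},{"translation":[0,0,0],"twist":[0,0,0],"hand":15},{"translation":[0,0,0],"twist":[0,0,0],"hand":15},{"translation":[0,0,0],"twist":[0,0,0],"hand":15}]' 30
python3 -m creep '[{"translation":[0,0,0],"twist":[0,0,0],"hand":15},{"translation":[0,0,0],"twist":[0,0,0],"hand":15},{"translation":[0,0,0],"twist":[0,0,0],"hand":15}]' 30
python3 -m creep '[{"translation":[-0.01,0,0],"twist":[0,0,0],"hand":15},{"translation":[-0.04,0,0],"twist":[0,0,0],"hand":15},{"translation":[-0.08,0,0],"twist":[0,0,0],"hand":15},{"translation":[-0.08,0,0],"twist":[0,0,0],"hand":15}]' 30
python3 -c "
from h import *
go([.6763,.0006,.215],Rd(.07))"
```

```text
time: 49.6
tool_pos: [0.4321, -0.2519, 0.1354]
tool_rot: [1.115, 1.57, 1.216]
contact_force: [-0.4, 1.5, 1.0]
opening: 0.0238
time: 50.1
tool_pos: [0.4321, -0.2519, 0.1354]
tool_rot: [1.124, 1.57, 1.225]
contact_force: [-0.8, 0.4, -0.5]
opening: 0.024
time: 50.4
tool_pos: [0.4321, -0.2519, 0.1354]
tool_rot: [1.084, 1.57, 1.185]
contact_force: [-0.5, 1.4, 1.5]
opening: 0.0241
time: 50.8
tool_pos: [0.4342, -0.2537, 0.2209]
tool_rot: [-0.763, 1.56, -0.662]
contact_force: [0.4, -0.5, -1.0]
opening: 0.024
trans [0.0062 0.2286 0.2665] twist [0.0311 0.0076 0.007 ]
```

```bash
python3 -m creep '[{"translation":[0,0.033,0.038],"twist":[0.006,0,0],"hand":15},{"translation":[0,0.066,0.076],"twist":[0.012,0,0],"hand":15},{"translation":[0,0.098,0.114],"twist":[0.018,0.007,0.007],"hand":15},{"translation":[0,0.13,0.152],"twist":[0.024,0.007,0.007],"hand":15},{"translation":[0.0,0.163,0.19],"twist":[0.031,0.007,0.007],"hand":15}]' 30
python3 -m creep '[{"translation":[0,0.02,0.03],"twist":[0,0,0],"hand":15},{"translation":[0.005,0.05,0.065],"twist":[0,0,0],"hand":15},{"translation":[0.005,0.05,0.065],"twist":[0,0,0],"hand":15},{"translation":[0.005,0.05,0.065],"twist":[0,0,0],"hand":15}]' 30
python3 -c "
from h import *
go([.6763,.0006,.17],Rd(.07))"
```

```text
time: 51.3
tool_pos: [0.6072, -0.0715, 0.221]
tool_rot: [-0.584, 1.57, -0.515]
contact_force: [0.9, -1.4, -1.6]
opening: 0.0236
time: 51.7
tool_pos: [0.6686, -0.0161, 0.2146]
tool_rot: [-3.0, 1.569, -2.928]
contact_force: [-0.2, -0.3, -1.7]
opening: 0.0244
trans [0.0446 0.0162 0.009 ] twist [ 0.0016 -0.0018  0.0003]
```

```bash
python3 -m creep '[{"translation":[0.0,0.016,0.009],"twist":[0.002,-0.002,0],"hand":15},{"translation":[0.025,0.016,0.009],"twist":[0.002,-0.002,0],"hand":15},{"translation":[0.045,0.016,0.009],"twist":[0.002,-0.002,0],"hand":15},{"translation":[0.045,0.016,0.009],"twist":[0.002,-0.002,0],"hand":15},{"translation":[0.045,0.016,0.009],"twist":[0.002,-0.002,0],"hand":15}]' 30
python3 -c "
from h import *
go([.6763,.0006,.15],Rd(.07))"
```

```text
time: 52.2
tool_pos: [0.6763, 0.0001, 0.1702]
tool_rot: [-0.551, 1.57, -0.482]
contact_force: [1.1, 1.3, -0.9]
opening: 0.024
trans [0.0202 0.0005 0.0001] twist [-0.0013  0.0004  0.0002]
```

```bash
python3 -m creep '[{"translation":[0.015,0.0005,0],"twist":[0,0,0],"hand":15},{"translation":[0.03,0.0005,0],"twist":[0,0,0],"hand":15},{"translation":[0.045,0.0005,0],"twist":[0,0,0],"hand":15},{"translation":[0.06,0.0005,0],"twist":[0,0,0],"hand":15},{"translation":[0.06,0.0005,0],"twist":[0,0,0],"hand":15}]' 30
python3 -m creep '[{"translation":[0,0,0],"twist":[0,0,0],"hand":15},{"translation":[0,0,0],"twist":[0,0,0],"hand":15}]' 30
python3 -c "
from h import *
go([.6763,.0006,.1025],Rd(.07))"
```

```text
time: 52.7
tool_pos: [0.6755, 0.0005, 0.109]
tool_rot: [3.054, 1.569, 3.123]
contact_force: [-0.6, 0.7, -0.6]
opening: 0.024
time: 52.9
tool_pos: [0.6761, 0.0003, 0.1101]
tool_rot: [-2.944, 1.57, -2.876]
contact_force: [-0.9, -0.2, -0.7]
opening: 0.0241
trans [0.0076 0.0003 0.0003] twist [-0.0018 -0.0005  0.0001]
```

```bash
python3 -m creep '[{"translation":[0.004,0,0],"twist":[0,0,0],"hand":15},{"translation":[0.0076,0,0],"twist":[0,0,0],"hand":15},{"translation":[0.008,0,0],"twist":[0,0,0],"hand":15},{"translation":[0.008,0,0],"twist":[0,0,0],"hand":15}]' 30
python3 -m creep '[{"translation":[0,0,0],"twist":[0,0,0],"hand":15},{"translation":[0,0,0],"twist":[0,0,0],"hand":15}]' 30
```

```text
time: 53.3
tool_pos: [0.6762, 0.0003, 0.1022]
tool_rot: [-1.855, 1.571, -1.787]
contact_force: [0.1, 0.3, -0.1]
opening: 0.0238
time: 53.5
tool_pos: [0.6762, 0.0003, 0.1022]
tool_rot: [-1.789, 1.571, -1.721]
contact_force: [-0.5, -0.8, -0.2]
opening: 0.0239
```

```bash
python3 -m creep '[{"translation":[0.0005,0,0],"twist":[0,0,0],"hand":60},{"translation":[0.0005,0,0],"twist":[0,0,0],"hand":60},{"translation":[0,0,0],"twist":[0,0,0],"hand":60},{"translation":[0,0,0],"twist":[0,0,0],"hand":60},{"translation":[0,0,0],"twist":[0,0,0],"hand":60}]' 10
python3 -m creep '[{"translation":[-0.02,0,0],"twist":[0,0,0],"hand":60},{"translation":[-0.06,0,0],"twist":[0,0,0],"hand":60},{"translation":[-0.1,0,0],"twist":[0,0,0],"hand":60},{"translation":[-0.14,0,0],"twist":[0,0,0],"hand":60},{"translation":[-0.14,-0.04,0],"twist":[0,0,0],"hand":60}]' 10
python3 -m creep '[{"translation":[0,-0.05,-0.03],"twist":[0,0,0],"hand":60},{"translation":[0,-0.09,-0.06],"twist":[0,0,0],"hand":60},{"translation":[0,-0.12,-0.1],"twist":[0,0,0],"hand":60},{"translation":[0,-0.14,-0.14],"twist":[0,0,0],"hand":60},{"translation":[0,-0.14,-0.14],"twist":[0,0,0],"hand":60}]' 10
python3 -c "
from h import *
snap('wrist','w13.png')"
```

```text
time: 54.0
tool_pos: [0.6763, 0.0003, 0.1023]
tool_rot: [-0.931, 1.571, -0.863]
contact_force: [0.1, 0.1, 0.0]
opening: 0.0543
time: 54.5
tool_pos: [0.6813, -0.0357, 0.2501]
tool_rot: [-0.09, 1.558, -0.016]
contact_force: [1.5, -0.7, 0.7]
opening: 0.0552
time: 55.0
tool_pos: [0.5475, -0.1885, 0.2485]
tool_rot: [-0.109, 1.562, -0.04]
contact_force: [-0.9, 0.4, -1.1]
opening: 0.055
```

View pics/w13.png

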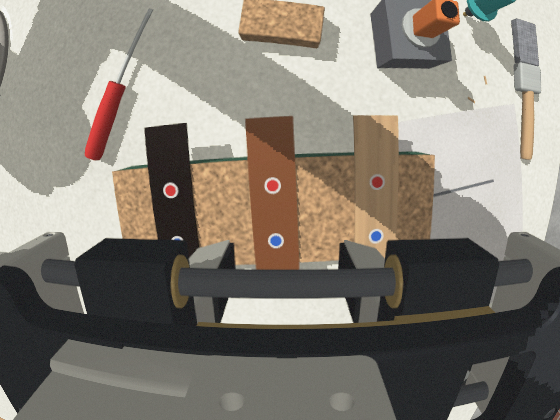

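The gauge stands in its stand at (430,25) and the sheets are laid out on the bed. One last check from the scene camera.

```bash
python3 -c "
from h import *
dots()
a=snap('scene','s2.png');b=cv2.imread('pics/scene0.png')
c=np.vstack([b[200:360,50:340],a[200:360,50:340]]);cv2.imwrite('pics/cmp.png',cv2.resize(c,None,fx=1.8,fy=1.8,interpolation=cv2.INTER_CUBIC))"
```

```text
red [374. 183.] 77 [ 0.6443 -0.1693]
red [269. 186.] 84 [ 0.5348 -0.1812]
red [168. 191.] 68 [ 0.4257 -0.1928]
blue [372. 236.] 68 [ 0.6513 -0.2288]
blue [272. 241.] 74 [ 0.542 -0.241]
```

View pics/cmp.png

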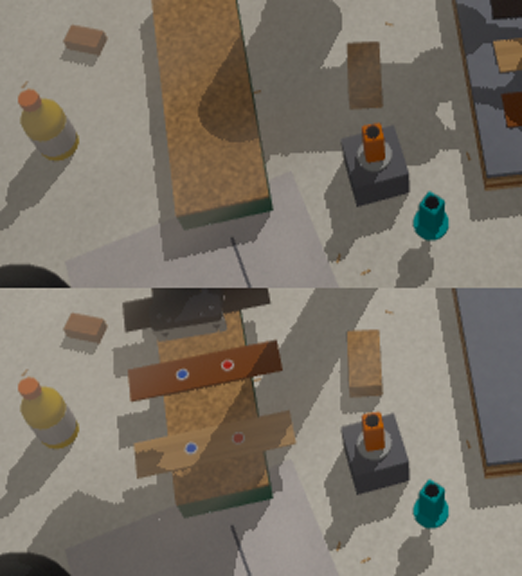

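The gauge sits exactly as it did at the start, with its collar seated. The bystanders in this view have not moved and the sheets are in place, so I hand in.

```bash
python3 -c "
from h import *
print(robot.hand_in(), robot.observe()['time'])"
```

```text
the job is handed in; nothing more can be done
the job is handed in; nothing more can be done
```

The job is done and handed in; the robot's clock stood at about 55 s of the 210 s allowed. In the order pale, brown, dark, I slid each sheet out over the free edge, gripped its overhanging end by the side edges and laid it across the bed. I then rested the gauge on the red and blue dot of each sheet, same order, for over 0.5 s each, and stood it back in its stand.

**Sheets:** the last wrist view put every dot it could see within about 1 mm of where it was measured after placing. The dark sheet's blue dot was hidden by the gripper there, so I checked it only before the gauge work. The sheets lie about 110 mm apart along the bed, squarely across it to within about 0.5°.

**Slides:** pale and brown came out by about 40 mm. The dark sheet slipped under the finger and stopped at about 36 mm, so I drew it out a further 5 mm flat along the pile before lifting.

**Gauge touches:** pressure was about 2 to 2.5 N. Force noise is about ±0.6 N, and one of the three dark blue readings was low (-0.5 N, against about -1.3 N with the gauge in free air). Contact there rests on the other two readings and on the tool being at the same height as at the other dots.

**Gauge and bystanders:** the before-and-after scene pictures show the gauge back as it was, collar seated. The glue bottle, wedge, sanding block and turquoise look-alike have not moved. The spool, tin and purple sheet were outside that last view, but the arm worked clear of them.

I noticed no sheet being knocked aside.

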